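# Close a vial clamp, pin it and hold it shut

## Task

Move the blue-capped vial from the white rack into the round well of the open clamshell jig, let go of it, and swing the blue upper half fully shut over it. Then take the red-knobbed pin from its holder, push it through the hole of the upper half into the lower half until its collar sits on the upper half, and finish still holding the pin by its knob and pressing it down firmly with about 12 N, so that the halves stay pressed shut for the seal check. Leave the red-capped vials, the petri dish and the turned shaft where they are.

Things in the scene. Friction and masses are not known exactly. Their poses are not given: they have to be found in the camera images.
- jig: Fixed clamshell jig. Lower half: aluminium block 126 (x) x 84 (y) x 34 mm. Origin: centre of its underside, on the bench; z up; the hinge lies along its y axis near its +x side (away from the robot), 49 mm from the origin and 34 mm up. Low steel feet stand out 12 mm at its two y sides, 6 mm high.
- jig_well (a point): Centre of the mouth of the vial well in the lower half's top face (z = 34 mm, jig x = -4 mm): round hole 25 mm across, 24 mm deep, with a 2 mm chamfer. A seated vial's underside is 24 mm below this point and its cap top 29 mm above it.
- jig_pinhole (a point): Centre of the mouth of the pin hole in the lower half's top face (z = 34 mm, jig x = -47 mm): 13 mm across, 24 mm deep, 2 mm chamfer. With the upper half shut its own 13 mm hole lies exactly above; the upper half's face round the hole is then 11 mm above this point.
- jig_hinge (a point): Middle of the hinge axis, which runs along the jig's y axis. The blue upper half that swings on it is 76 mm wide; shut, a hollow chamber with a clear window covers the vial (jig x = -28 to +19 mm, outer top at z = 72 mm), and before it (jig x = -61 to -28 mm) lies a flat flange 10 mm thick with the pin hole.
- lid (a joint): Hinge angle of the blue upper half (rad): 0 fully shut; starts at about 1.68 to 1.88 (upright, leaning away from the robot), stop at 2.05. A friction hinge (0.12 N m): the half (140 g) stays where it is left and takes 1 to 2 N at the tab to move.
- lid_tab (a point): Centre of the black finger tab at the free edge of the upper half: a disc 18 mm in diameter, 16 mm thick, its flat faces square to the jig's y axis, 18 mm beyond the flange's edge on a 10 mm neck; 128 mm from the hinge and 6 mm to the outer side. Pinch the flat faces: it can turn between the pads as the half swings. Shut, it is at jig x = -79, z = 40 mm.
- lid_hole (a point): Centre of the upper mouth (outer face) of the pin hole in the upper half: 13 mm across through 10 mm, 2 mm chamfer; 96 mm from the hinge. When shut, at z = 45 mm; the chamber wall rises 27 mm above it, 19 mm to its +x side.
- rack: White plastic vial rack, fixed, 150 (x) x 44 (y) x 32 mm; origin: centre of its underside. Three wells along its x axis at -50, 0 and +50 mm, 25 mm across, 22 mm deep; the three vials stand in them in any order.
- vial_blue: White vial with blue cap, 22 g: body 22 mm in diameter and 44 mm high, cap 17 mm in diameter above it to 53 mm. Origin: centre of its underside, z along its axis. In the rack its underside is at z = 10 mm, and the body stands 22 mm out of the rack.
- vial_red_1: The same vial with a red cap; stays in the rack. Origin: centre of its underside.
- vial_red_2: Another vial with a red cap; stays in the rack. Origin: centre of its underside.
- pin_holder: Fixed grey block 50 x 50 x 34 mm with a 13 mm hole in which the pin stands. Origin: centre of its underside.
- pin: Clamp pin, 50 g, 61 mm long, z along its axis, origin at the centre of its lower end. Steel shank 10 mm in diameter from 0 to 28 mm (lowest 6 mm tapered to 5 mm), collar 24 mm in diameter from 28 to 33 mm, red knob 16 mm in diameter from 33 to 61 mm to grip. In the holder the collar rests on the block, origin at z = 6 mm.
- pin_tip (a point): Lower end of the pin, on its axis (the pin's origin). With the pin fully home, its collar on the shut upper half, it is 17 mm below point jig_pinhole.
- petri: Clear petri dish, 62 mm across, 16 mm high, on the bench between rack and jig; bystander. Origin: centre of its underside.
- shaft: Turned steel shaft, 74 mm long, 20 mm thick, lying on the bench at the right; bystander. Origin: below its middle.

How it is judged (in metres and radians):
On the way, in this order (a step that is already met when the one before it is completed fails the run):
1. the blue-capped vial stands fully down in the jig's well, released (horizontal distance between vial_blue and jig_well below 0.004 m and z of vial_blue in the frame of jig_well below -0.02 m and angle between the z axis of vial_blue and the z axis of jig, either way round below 0.12 rad and contact force between the fingers and vial_blue below 0.3 N), for 0.2 s.
2. the upper half is fully shut over the vial (horizontal distance between vial_blue and jig_well below 0.004 m and z of vial_blue in the frame of jig_well below -0.02 m and angle between the z axis of vial_blue and the z axis of jig, either way round below 0.12 rad and value of joint lid below 0.04 rad), for 0.2 s.
3. the pin is home through both halves (all of step 2 and horizontal distance between pin_tip and jig_pinhole below 0.004 m and z of pin_tip in the frame of jig_pinhole below -0.015 m and angle between the z axis of pin and the z axis of jig, either way round below 0.12 rad), for 0.2 s.
At the end, for the whole second after the job is handed in: Blue vial in the well (within 4 mm, underside over 20 mm deep, under 0.12 rad tilt), upper half below 0.04 rad, pin tip over 15 mm down in the lower hole (within 4 mm, under 0.12 rad tilt), fingers on the pin (over 2 N) and the pin pressing on the jig with over 6 N (all of step 3 and contact force between pin and jig above 6 N and contact force between the fingers and pin above 2 N); the arm keeps its last pose, push and grip.
It fails at once if a red-capped vial is moved by more than 15 mm (distance of any of vial_red_1, vial_red_2 from where it was at the start of the episode above 0.015 m).
It fails at once if the petri dish or the turned shaft is moved by more than 15 mm (distance of any of petri, shaft from where it was at the start of the episode above 0.015 m).
It fails at once if the pin is forced against the jig with more than 60 N (contact force between pin and jig above 60 N).
It also fails if it takes over 72 s, if anything falls off the work surface, if the arm or the gripper's body presses on something with over 40 N, if the wrist force passes 120 N, or if a joint passes its speed limit or range.

## Robot

A 6-joint arm with a two-finger parallel gripper is mounted at the origin on a cart in front of the work surface, level with it; the furniture and walls round the work are solid. World frame = base frame: x ahead of the robot, y to its left, z up, the work surface at z = 0. Lengths are in mm, angles in rad, forces in N, time in s.
With the tool pointing down it reaches from about 350 to 775 mm from the base axis. Payload 7.3 kg.
Tool frame: the origin (TCP) lies midway between the tips of the shut fingers; the grasp point (between the pads) lies 19 mm behind it; x points along the fingers, y is the direction in which the jaws open and shut, and the axes are right-handed (so a half turn about x gives the same grasp; the last joint's range is limited). The gripper opens to 92 mm and grips with 3 to 60 N. Pads are 19 mm wide; open, the fingers measure 130 mm over their backs; the gripper's body (75 mm by 190 mm) begins 47 mm behind the grasp point.
Start: joints at [-1.389, 0.342, 1.524, -0, 1.275, -0.146], TCP at [169.052, -497.058, 226.741] pointing down, gripper open.
Joint ranges: [-2.53, 2.53], [-0.77, 2.02], [0.04, 2.7], [-1, 4.14], [0.28, 2.66], [-3.11, 3.11]. Speed limits (rad/s): [2.57, 2.57, 3.14, 3.14, 3.14, 3.14].

## Interface

Orientations are given as [roll, pitch, yaw] about the fixed x, y, z axes, in that order (R = Rz(yaw) Ry(pitch) Rx(roll)).
In Python, from plant import bot gives the robot as it stands. The module is installed in compiled form; this text tells all that it offers.
- The arm moves only by the shell command python3 -m handwheel 'ROWS' [OPENING]. ROWS is JSON, a list that holds one entry, the list of rows, each a list of 4 numbers: the shift along the tool's x, y, z in cm, then the turn about the tool's x in rad. A call has 1 to 8 rows; each row shifts and turns the commanded pose from where the row before left it, along the tool's axes as they then stand; what a row does not reach is not made up. A row lasts 1/12 s, in which the tool goes at most 41.7 mm and 7.16 degrees, less where a joint would pass 70% of its speed; a pose out of reach is approached as far as the arm can. A call is refused whole if a number of a shift passes 4.17 or a number of a turn 0.125, either way. A call with a gripper value outside its range is refused whole. OPENING is the opening, from 0 (shut) to 1 (fully open), set as the call begins (- or left out, the last holds). The fingers move at their own pace and stop on an object; the grip force is fixed at half the most. Time passes only in rows, so rows that do not move let the fingers close. It gives the time, the measured TCP pose, the force and the opening at its end, in the units of the state.
- bot.get_obs(): the state, without advancing time (a new reading comes with each control period).
- bot.capture(name): name is "scene" or "top"; returns (picture, depth): 420x560x3 uint8, red, green, blue; 420x560 float32, mm along the optical axis (not along the pixel's ray), 0 where there is no reading.
- bot.camera_model(name): a dict with "fx", "fy", "cx", "cy" (pixels), "position" and "rotation" of the camera in the world. Camera axes: x right, y down, z forward; pixel columns grow to the right and rows downward; lengths in mm; the calibration is good to about 2 mm. A picture is of the moment at which its call begins. camera_model takes no time and is no camera call.
- bot.close_job(): hands the job in, once; it reports no verdict.
Trained networks look in the newest picture that a camera, given by its name, has taken for a name from the list of things; names that differ only in an ending like _2 or _b are one class to them, and where a whole thing is asked for, a point or a joint stands for the part that bears it (a point fixed in the world has none). Each returns a list of dicts, best first, with "conf" (0 to 1); they miss things now and then, are a little off and sometimes report something else, mostly with a low value. They report only what shows in the picture. A call takes as long as a camera call.
- bot.find_in(camera, label): "bbox" ([left, top, width, height] in pixels, round what is visible of it).
- bot.spot_point(camera, label): "point" ([column, row] in pixels: a listed point, or the origin of a listed thing).
The state is a dict: "time": time; "joint_positions": joint angles; "dq": joint speeds; "tau": joint torques, N m; "tool_pos": TCP position; "tcp_rot": TCP orientation; "contact_force": force on the tool from outside, world axes, zero at the start; "moment": the same for the moment, N m; "grip_width": finger opening in mm.
Only numpy, scipy, OpenCV 4.12 (cv2) and the standard library are available. Lean on these libraries where they do the work, as an engineer would, in place of code of your own. Each camera call takes 0.05 s, during which the arm holds its last target.

## Working session

There is one attempt and no reset: what is moved stays moved. The work goes in short steps, Python scripts to look and compute and a shell command to move; the robot and the scene stay as the last step left them, time stands still between calls to the robot, and variables do not carry over. Pictures are saved under pics/ and viewed, and the job is handed in when it is done.

```bash
ls; mkdir -p pics; cat > h.py <<'E'
import numpy as np, cv2, json
from plant import bot
from scipy.spatial.transform import Rotation as R
def cap(n,fn=None):
    p,d=bot.capture(n)
    if fn: cv2.imwrite('pics/'+fn,cv2.cvtColor(p,cv2.COLOR_RGB2BGR))
    return p,d
def rot(m):
    r=np.array(m['rotation'],float)
    return r if r.shape==(3,3) else (R.from_euler('xyz',r).as_matrix() if r.size==3 else None)
def w_at_z(n,u,v,z):
    m=bot.camera_model(n);r=rot(m)
    ray=r@np.array([(u-m['cx'])/m['fx'],(v-m['cy'])/m['fy'],1.]);p=np.array(m['position'])
    return p+ray*(z-p[2])/ray[2]
def w_d(n,u,v,d):
    m=bot.camera_model(n);r=rot(m)
    return np.array(m['position'])+r@(np.array([(u-m['cx'])/m['fx'],(v-m['cy'])/m['fy'],1.])*d)
def proj(n,P):
    m=bot.camera_model(n);c=rot(m).T@(np.array(P)-np.array(m['position']))
    return m['cx']+m['fx']*c[0]/c[2],m['cy']+m['fy']*c[1]/c[2]
def st():
    o=bot.get_obs()
    Rm=R.from_euler('xyz',o['tcp_rot']).as_matrix()
    print('t',round(o['time'],2),'tcp',np.round(o['tool_pos'],1),'rot',np.round(o['tcp_rot'],3),'F',np.round(o['contact_force'],1),'w',round(o['grip_width'],1)); print(np.round(Rm,3))
    return o,Rm
def need(P):
    o,Rm=st(); d=Rm.T@(np.array(P)-np.array(o['tool_pos'])); print('tool shift cm',np.round(d/10,2)); return d
E
python3 - <<'E'
from h import *
for n in ('scene','top'):
    cap(n,n+'0.png'); m=bot.camera_model(n); print(n,m)
o,_=st(); print(np.round(o['joint_positions'],3))
E
```

```text
pics
scene {'fx': 402.98273259396103, 'fy': 402.98273259396103, 'cx': 283.42623148327795, 'cy': 207.1291709427301, 'position': array([ 48.0587683 , 797.01151248, 510.90649547]), 'rotation': array([-2.04043895,  0.00934148, -2.6814987 ])}
top {'fx': 393.5581304911318, 'fy': 393.5581304911318, 'cx': 276.25316832102504, 'cy': 208.10954395706875, 'position': array([ 313.43770192,  -19.58099182, 1237.34162225]), 'rotation': array([-2.99778137, -0.00878139, -1.58909957])}
t 0.1 tcp [ 169.  -496.7  226.1] rot [-1.705  1.569  1.764] F [-0.6  0.1  0.2] w 91.9
[[-0.     0.322 -0.947]
 [ 0.001 -0.947 -0.322]
 [-1.    -0.001 -0.   ]]
[-1.389  0.343  1.525 -0.     1.275 -0.146]
```

View pics/scene0.png

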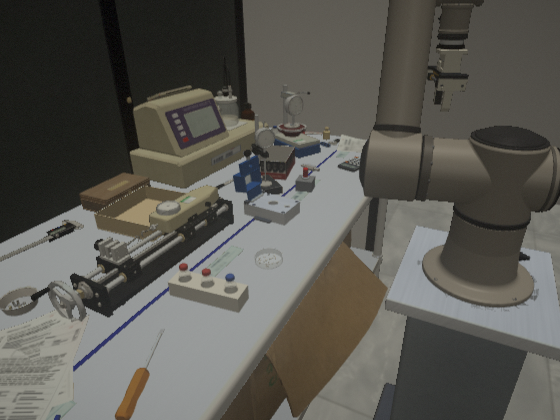

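View pics/top0.png

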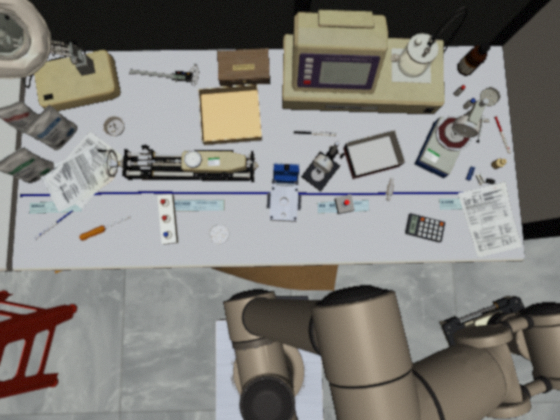

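```bash
python3 - <<'E'
from h import *
Z={'vial_blue':10,'vial_red_1':10,'rack':0,'jig_well':34,'jig_pinhole':34,'jig_hinge':34,'jig':0,'lid_tab':None,'lid_hole':None,'pin':6,'pin_holder':0,'petri':0,'shaft':0}
for n in ('scene','top'):
  for l,z in Z.items():
    for r in bot.spot_point(n,l)[:3 if 'red' in l else 1]:
        u,v=r['point']; print(n,l,round(r['conf'],2),np.round([u,v],1),np.round(w_at_z(n,u,v,z),1) if z is not None else '')
st()
E
```

```text
scene vial_blue 0.79 [229.  300.8] [409.9 308.7  10. ]
scene vial_red_1 0.76 [185.7 283.7] [517.1 302.6  10. ]
scene vial_red_1 0.66 [210.4 290.9] [458.9 299.7  10. ]
scene rack 0.84 [207.6 297.3] [460.5 308.3   0. ]
scene jig_well 0.91 [273.4 199. ] [515.8 -75.2  34. ]
scene jig_pinhole 0.58 [286.8 205.5] [465.5 -55.3  34. ]
scene jig_hinge 0.79 [254.  196.8] [570.7 -64.7  34. ]
scene jig 0.57 [270.8 214.2] [511.5 -50.3   0. ]
scene lid_tab 0.73 [249.  156.9] 
scene lid_hole 0.88 [246.7 166.8] 
scene pin 0.47 [305.  190.6] [ 484.2 -218.5    6. ]
scene pin_holder 0.78 [305.9 185.9] [ 500.9 -264.1    0. ]
scene shaft 0.58 [308.8 166.3] [ 559.2 -423.3    0. ]
top vial_blue 0.59 [286.5 169.4] [615.4 -68.7  10. ]
top vial_red_1 0.64 [168.9 202.8] [513.6 304.2  10. ]
top vial_red_1 0.55 [168.  215.3] [474.  306.2  10. ]
top vial_red_1 0.4 [343.7 207.2] [ 490.2 -246.6   10. ]
top rack 0.56 [168.4 219.6] [461.6 307.3   0. ]
top jig_well 0.87 [286.2 200. ] [512.3 -64.6  34. ]
top jig_pinhole 0.65 [285.1 214.9] [465.9 -60.2  34. ]
top jig_hinge 0.58 [284.8 184.7] [560.7 -61.3  34. ]
top jig 0.82 [285.2 199.9] [518.3 -62.7   0. ]
top lid_tab 0.8 [286.7 169.8] 
top lid_hole 0.85 [284.3 168.4] 
top pin 0.6 [284.5 166.1] [627.4 -62.6   6. ]
top pin_holder 0.5 [341.2 204.9] [ 499.2 -240.8    0. ]
top petri 0.74 [219.4 233.5] [414.8 146.5   0. ]
top shaft 0.54 [167.8 218.4] [465.4 309.3   0. ]
t 1.4 tcp [ 169.1 -497.1  226.7] rot [ 1.298  1.571 -1.515] F [-0.5 -0.4  0.1] w 92.1
[[ 0.     0.322 -0.947]
 [-0.    -0.947 -0.322]
 [-1.     0.     0.   ]]
```

```bash
python3 - <<'E'
import cv2,numpy as np
t=cv2.imread('pics/top0.png');s=cv2.imread('pics/scene0.png')
a=cv2.resize(t[150:260,140:250],None,fx=3.6,fy=3.6,interpolation=cv2.INTER_CUBIC)
b=cv2.resize(t[150:260,255:365],None,fx=3.6,fy=3.6,interpolation=cv2.INTER_CUBIC)
cv2.imwrite('pics/ct.png',np.hstack([a,b]))
a=cv2.resize(s[230:320,150:300],None,fx=2.6,fy=2.6,interpolation=cv2.INTER_CUBIC)
b=cv2.resize(s[140:230,220:370],None,fx=5.2,fy=5.2,interpolation=cv2.INTER_CUBIC)
cv2.imwrite('pics/cs.png',b)
E
```

```text
(no output)
```

View pics/ct.png

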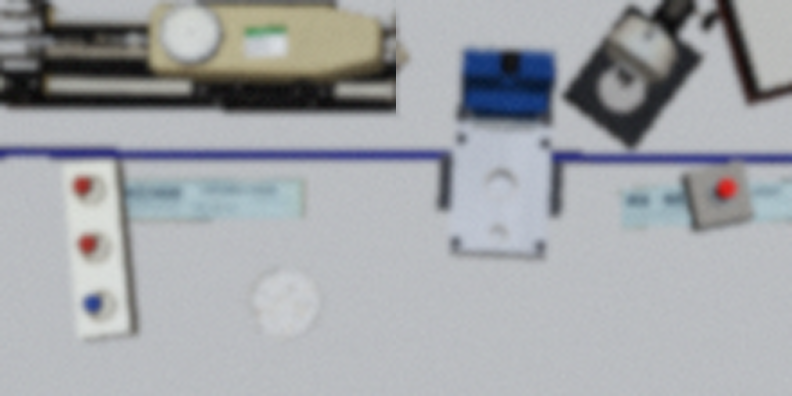

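View pics/cs.png

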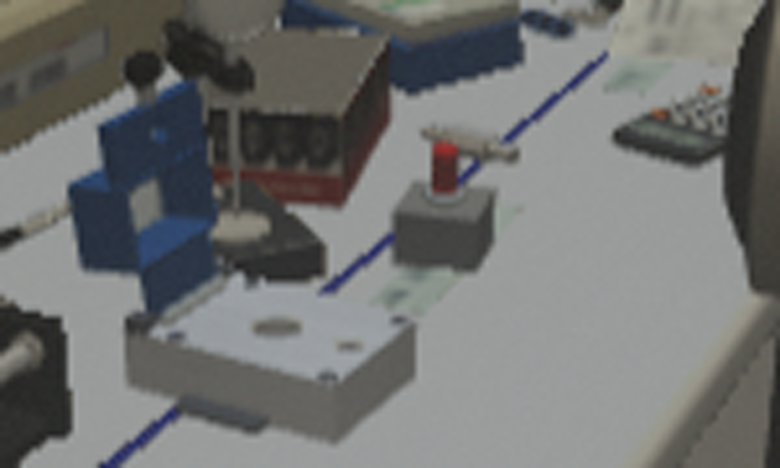

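```bash
cat >> h.py <<'E'
def cloud(n,d):
    m=bot.camera_model(n);r=rot(m);v,u=np.mgrid[0:d.shape[0],0:d.shape[1]]
    c=np.stack([(u-m['cx'])/m['fx']*d,(v-m['cy'])/m['fy']*d,d],-1)
    P=c@r.T+np.array(m['position']); P[d<=0]=np.nan; return P
E
python3 - <<'E'
from h import *
box={'jig':(430,600,-130,10),'rack':(370,550,265,350),'holder':(440,560,-300,-190)}
for n in ('top','scene'):
    p,d=cap(n); P=cloud(n,d); hsv=cv2.cvtColor(p,cv2.COLOR_RGB2HSV)
    g=P[180:260,100:160].reshape(-1,3) if n=='top' else None
    print(n,'bench z', np.nanmedian(w[:,2]) if (w:=(P[235:255,300:400] if n=='top' else P[290:320,150:170]).reshape(-1,3)) is not None else '')
    for k,(a,b,c,e) in box.items():
        m=(P[...,0]>a)&(P[...,0]<b)&(P[...,1]>c)&(P[...,1]<e)
        zt={'jig':34,'rack':32,'holder':34}[k]
        mm=m&(abs(P[...,2]-zt)<6)
        Q=P[mm]
        r=cv2.minAreaRect(Q[:,:2].astype(np.float32)); print(n,k,len(Q),'z',np.round(np.median(Q[:,2]),1),'rect',np.round(r[0],1),np.round(r[1],1),round(r[2],2),'mean',np.round(Q.mean(0),1))
        h,s,v=hsv[...,0].astype(int),hsv[...,1],hsv[...,2]
        for col,cm in (('red',((h<8)|(h>172))&(s>130)&(v>60)),('blue',(h>105)&(h<130)&(s>100)&(v>50))):
            if (k,col) in (('rack','red'),('rack','blue'),('holder','red')):
                c2=(cm&m&(P[...,2]>38)).astype(np.uint8)
                nn,lab,stt,cen=cv2.connectedComponentsWithStats(c2)
                for i in range(1,nn):
                    if stt[i,4]>=5:
                        zc={'rack':63,'holder':67}[k] if n=='top' else {'rack':58.5,'holder':53}[k]
                        print('  ',col,stt[i],np.round(cen[i],2),np.round(w_at_z(n,*cen[i],zc),1), 'cloud',np.round(P[lab==i].mean(0),1))
E
```

```text
top bench z -0.064387834268814
top jig 932 z 34.2 rect [526.1 -68.8] [105.4 156. ] 83.16 mean [508.4 -58.5  34.2]
top rack 554 z 32.0 rect [460.3 304.3] [150.5  46.4] 6.32 mean [459.5 303.1  31.9]
   red [161 200   4   3   8] [162.5 201. ] [510.8 309.6  63. ] cloud [510.7 309.4  63.6]
   red [163 216   3   3   7] [164.   217.29] [461.2 303.9  63. ] cloud [461.3 304.1  62.3]
   blue [164 233   4   3  10] [165.2 234. ] [411.  299.2  63. ] cloud [411.  299.1  63.4]
top holder 229 z 34.4 rect [ 520.3 -237.6] [106.3  58.8] 21.9 mean [ 497.  -245.3   34.5]
   red [344 200   5   5  21] [346.19 201.95] [ 497.9 -244.2   67. ] cloud [ 498.1 -244.6   65.4]
scene bench z -0.33908717723411996
scene jig 726 z 33.6 rect [511.9 -66.3] [111.2 130.3] 86.19 mean [506.9 -50.3  33.6]
scene rack 1023 z 31.5 rect [459.  306.3] [150.3  47.7] 5.76 mean [452.3 311.5  31.4]
   red [179 264   8   5  27] [182.37 265.81] [513.1 308.6  58.5] cloud [508.8 313.1  62.6]
   red [203 269   6   4  16] [205.31 270.25] [464.2 301.3  58.5] cloud [459.9 306.4  63.2]
   blue [226 274   7   4  23] [229.35 275.65] [413.5 295.8  58.5] cloud [410.1 300.6  62.8]
scene holder 130 z 33.6 rect [ 495.4 -242.8] [50.2 55.2] 10.99 mean [ 492.5 -238.    33.4]
   red [304 168   4   2   8] [305.5 168.5] [ 508.  -275.1   53. ] cloud [ 494.2 -242.9   66.8]
```

```bash
python3 - <<'E'
from h import *
from scipy.optimize import minimize
for n in ('top','scene'):
    p,d=cap(n); P=cloud(n,d)
    for nm,(bx,L,W,z0) in {'jig':((430,578,-115,-10),126,84,34),'rack':((370,550,265,350),150,44,32),'holder':((450,545,-290,-195),50,50,34)}.items():
        a,b,c,e=bx
        roi=(P[...,0]>a)&(P[...,0]<b)&(P[...,1]>c)&(P[...,1]<e)
        # soft: 'on top' pixel vs bench pixel
        on=roi&(abs(P[...,2]-z0)<5); off=roi&(P[...,2]<10)
        A=P[on][:,:2]; B=P[off][:,:2]
        # project off points as seen along ray to z0 plane
        m=bot.camera_model(n);C=np.array(m['position']); Bp=P[off]; t=(z0-C[2])/(Bp[:,2]-C[2]); Bz=(C+(Bp-C)*t[:,None])[:,:2]
        A3=P[on]; t=(z0-C[2])/(A3[:,2]-C[2]); Az=(C+(A3-C)*t[:,None])[:,:2]
        def cost(q):
            x,y,th=q; Rr=np.array([[np.cos(th),np.sin(th)],[-np.sin(th),np.cos(th)]])
            def sd(X):
                l=(X-[x,y])@Rr.T; return np.maximum(abs(l[:,0])-L/2,abs(l[:,1])-W/2)
            return np.sum(np.clip(sd(Az),-1.5,8)+1.5)+np.sum(np.clip(-sd(Bz),-1.5,8)+1.5)
        best=None
        for th in np.linspace(-.5,.5,21) if nm!='holder' else np.linspace(0,1.5,31):
            r=minimize(cost,[(a+b)/2 if nm!='jig' else 512,(c+e)/2,th],method='Nelder-Mead')
            if best is None or r.fun<best.fun: best=r
        x,y,th=best.x; print(n,nm,np.round(best.x,3),round(best.fun,1))
        if nm=='jig':
            f=lambda dx:np.round([x+dx*np.cos(th),y+dx*np.sin(th)],1)
            print('  well',f(-4),'pinhole',f(-47),'hinge',f(49),'tab shut',f(-79))
        if nm=='rack':
            f=lambda dx:np.round([x+dx*np.cos(th),y+dx*np.sin(th)],1); print(f(-50),f(0),f(50))
    m=(P[...,0]>540)&(P[...,0]<680)&(P[...,1]>-120)&(P[...,1]<-10)&(P[...,2]>60)
    hsv=cv2.cvtColor(p,cv2.COLOR_RGB2HSV); bl=(hsv[...,0]>105)&(hsv[...,0]<130)&(hsv[...,1]>100)
    Q=P[m&bl]; print(n,'lid blue',len(Q),Q.mean(0),Q.min(0),Q.max(0))
    for l in('lid_tab','lid_hole'):
        for r in bot.spot_point(n,l)[:1]:
            u,v=r['point']; u0,v0=int(round(u)),int(round(v)); dd=d[v0-1:v0+2,u0-1:u0+2]; print(l,r['conf'],np.round([u,v],1),np.round(w_d(n,u,v,np.median(dd)),1))
    dk=m&(hsv[...,2]<45)&(P[...,2]>110); Q=P[dk]; print('dark',len(Q),Q.mean(0) if len(Q) else '',Q.min(0) if len(Q) else '',Q.max(0) if len(Q) else '')
E
```

```text
top jig [ 5.11566e+02 -5.77350e+01 -8.00000e-02] 291.5
  well [507.6 -57.4] pinhole [464.7 -54. ] hinge [560.4 -61.7] tab shut [432.8 -51.4]
top rack [4.59881e+02 3.03746e+02 1.10000e-01] 88.0
[410.2 298.3] [459.9 303.7] [509.6 309.2]
top holder [ 4.96972e+02 -2.46049e+02  1.79000e-01] 40.2
top lid blue 387 [581.25574931 -61.41292538 107.92005426] [565.06238191 -99.01385691  60.38247427] [609.11718829 -27.64907266 171.73800464]
lid_tab 0.6 [288.  166.6] [584.3 -66.7 168.7]
lid_hole 0.77 [283.9 167.9] [581.9 -55.3 164.2]
dark 16 [583.30061713 -61.97275935 167.76396703] [578.69283838 -66.70001827 160.53892231] [589.50218294 -58.28007484 172.30368228]
scene jig [ 5.07141e+02 -5.19350e+01 -7.10000e-02] 259.3
  well [503.2 -51.7] pinhole [460.3 -48.6] hinge [556.  -55.4] tab shut [428.3 -46.4]
scene rack [4.57707e+02 3.09467e+02 1.17000e-01] 342.1
[408.  303.6] [457.7 309.5] [507.4 315.3]
scene holder [ 4.93119e+02 -2.37949e+02  1.91000e-01] 109.0
scene lid blue 241 [579.09506017 -61.27778152 101.60524881] [563.18572073 -98.74196204  60.0307131 ] [609.01926553 -22.36162061 143.4660207 ]
lid_tab 0.81 [247.9 154.9] [578.3 -56.5 157.1]
lid_hole 0.6 [247.6 166.5] [576.3 -48.8 127.8]
dark 35 [581.2086121  -57.24765297 162.7712795 ] [574.77501543 -65.93774596 154.55810628] [590.83753475 -50.26350799 169.46349608]
```

```bash
python3 - <<'E'
from h import *
def draw(n,fn,box,s,q,col):
    img=cv2.imread(fn) if isinstance(fn,str) else fn
    return img
x0,y0,th=511.6,-57.8,-0.08
c,s_=np.cos(th),np.sin(th)
J=lambda a,b,z:np.array([x0+a*c-b*s_,y0+a*s_+b*c,z])
outs=[]
for n,(u0,v0,w,h),S in (('top',(262,160,50,65),8),('scene',(235,150,70,75),8)):
    img=cv2.imread(f'pics/{n}0.png')[v0:v0+h,u0:u0+w]; img=cv2.resize(img,None,fx=S,fy=S,interpolation=cv2.INTER_CUBIC)
    def pl(pts,col):
        k=np.array([[(p[0]-u0+.5)*S,(p[1]-v0+.5)*S] for p in (proj(n,q) for q in pts)]); cv2.polylines(img,[np.int32(k)],True,col,1)
    pl([J(63,42,34),J(-63,42,34),J(-63,-42,34),J(63,-42,34)],(0,0,255))
    for xx,r in ((-4,14.5),(-47,8.5)):
        pl([J(xx+r*np.cos(t),r*np.sin(t),34) for t in np.linspace(0,6.28,30)],(0,200,0))
    for lid in (1.68,1.78,1.88):
        f=lambda a,o,b:J(49-a*np.cos(lid)-o*-np.sin(lid)*1, b, 34+a*np.sin(lid)+o*np.cos(lid))
        pl([f(110,11,38),f(110,11,-38),f(77,11,-38),f(77,11,38)],(0,255,255) if lid!=1.78 else (255,0,255))
        pl([f(128,6,8),f(128,6,-8)],(0,255,255) if lid!=1.78 else (255,0,255))
    outs.append(cv2.copyMakeBorder(img,0,600-img.shape[0],0,0,cv2.BORDER_CONSTANT) )
o=np.hstack(outs); print(o.shape); cv2.imwrite('pics/ov.png',cv2.resize(o,(800,int(600*800/o.shape[1]))))
E
```

```text
(600, 960, 3)
```

View pics/ov.png

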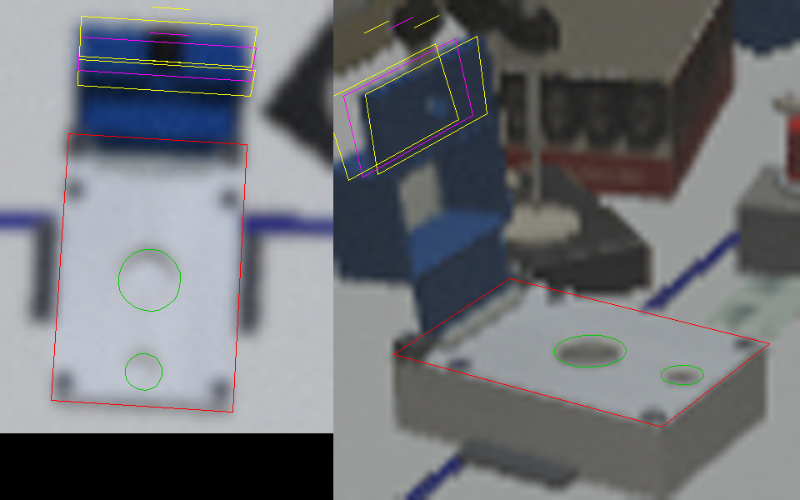

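```bash
python3 - <<'E'
from h import *
from scipy.ndimage import map_coordinates
from scipy.optimize import minimize
ims={}
for n in ('top','scene'):
    fr=[cap(n)[0] for _ in range(3)]
    g=np.mean([cv2.cvtColor(f,cv2.COLOR_RGB2GRAY).astype(float) for f in fr],0); ims[n]=cv2.GaussianBlur(g,(0,0),0.8)
def mk(q,L=126,W=84,edges='fly'):
    x0,y0,th=q; c,s=np.cos(th),np.sin(th)
    return lambda a,b,z:np.stack([x0+a*c-b*s,y0+a*s+b*c,z+0*a],-1)
def pj(n,P):
    m=bot.camera_model(n);C=(P-np.array(m['position']))@rot(m)
    return m['cx']+m['fx']*C[:,0]/C[:,2],m['cy']+m['fy']*C[:,1]/C[:,2]
def samp(n,P):
    u,v=pj(n,P); return map_coordinates(ims[n],[v,u],order=1)
t=np.linspace(-.9,.9,60)
def score(q,n,L,W,z,segs):
    f=mk(q); e=2.0; sc=0
    for k in segs:
        if k=='front': a,b,da,db=-L/2+0*t,t*W/2,-1,0
        if k=='back': a,b,da,db=L/2+0*t,t*W/2,1,0
        if k=='left': a,b,da,db=t*L/2,W/2+0*t,0,1
        if k=='right': a,b,da,db=t*L/2,-W/2+0*t,0,-1
        sc+=np.mean(abs(np.mean((samp(n,f(a+da*e,b+db*e,z)) - samp(n,f(a-da*e,b-db*e,z))).reshape(6,-1),1)))
    return -sc
import itertools
for n,nm,q0,L,W,z,segs in (('top','jig',(511.6,-60,-.06),126,84,34,('front','left','right')),('scene','jig',(511.6,-60,-.06),126,84,34,('front','left')),
   ('top','holder',(497,-246,.18),50,50,34,('front','back','left','right')),('top','rack',(459.9,303.7,.11),150,44,32,('front','back','left','right')),('scene','rack',(459.9,303.7,.11),150,44,32,('front','back','left','right'))):
    best=min((minimize(score,(q0[0]+a,q0[1]+b,q0[2]+c),args=(n,L,W,z,segs),method='Nelder-Mead') for a,b,c in itertools.product((-4,0,4),(-4,0,4),(-.03,0,.03))),key=lambda r:r.fun)
    x,y,th=best.x; print(n,nm,np.round(best.x,3),round(best.fun,2))
    if nm=='jig':
        for dx in (-4,-47,49,-79): print('   ',np.round([x+dx*np.cos(th),y+dx*np.sin(th)],1))
E
```

```text
Traceback (most recent call last):
ValueError: time passes only in moves, steps and waits
```

```bash
python3 - <<'E'
s=open('h.py').read()
s=s.replace("def cap(","_m={}\ndef CM(n):\n    if n not in _m: _m[n]=bot.camera_model(n)\n    return _m[n]\ndef cap(",1)
a,b=s.split("def cap(",1); b=b.replace("bot.camera_model(","CM("); open('h.py','w').write(a+"def cap("+b)
E
cat > fit.py <<'E'
from h import *
from scipy.ndimage import map_coordinates
from scipy.optimize import minimize
import itertools
ims={}
def grab(n,k=2):
    fr=[cap(n)[0] for _ in range(k)]
    g=np.mean([cv2.cvtColor(f,cv2.COLOR_RGB2GRAY).astype(float) for f in fr],0); ims[n]=cv2.GaussianBlur(g,(0,0),0.8)
def mk(q):
    x0,y0,th=q; c,s=np.cos(th),np.sin(th)
    return lambda a,b,z:np.stack([x0+a*c-b*s,y0+a*s+b*c,z+0*a],-1)
def pj(n,P):
    m=CM(n);C=(P-np.array(m['position']))@rot(m)
    return m['cx']+m['fx']*C[:,0]/C[:,2],m['cy']+m['fy']*C[:,1]/C[:,2]
def samp(n,P):
    u,v=pj(n,P); return map_coordinates(ims[n],[v,u],order=1)
t=np.linspace(-.9,.9,60)
def score(q,n,L,W,z,segs):
    f=mk(q); e=2.0; sc=0
    for k in segs:
        if k=='front': a,b,da,db=-L/2+0*t,t*W/2,-1,0
        if k=='back': a,b,da,db=L/2+0*t,t*W/2,1,0
        if k=='left': a,b,da,db=t*L/2,W/2+0*t,0,1
        if k=='right': a,b,da,db=t*L/2,-W/2+0*t,0,-1
        sc+=np.mean(abs(np.mean((samp(n,f(a+da*e,b+db*e,z)) - samp(n,f(a-da*e,b-db*e,z))).reshape(6,-1),1)))
    return -sc
E
python3 - <<'E'
from fit import *
for n in ('top','scene'): grab(n)
for n,nm,q0,L,W,z,segs in (('top','jig',(511.6,-60,-.06),126,84,34,('front','left','right')),('scene','jig',(511.6,-60,-.06),126,84,34,('front','left')),
   ('top','holder',(497,-246,.18),50,50,34,('front','back','left','right')),('top','rack',(459.9,303.7,.11),150,44,32,('front','back','left','right')),('scene','rack',(459.9,303.7,.11),150,44,32,('front','back','left','right'))):
    best=min((minimize(score,(q0[0]+a,q0[1]+b,q0[2]+c),args=(n,L,W,z,segs),method='Nelder-Mead') for a,b,c in itertools.product((-4,0,4),(-4,0,4),(-.03,0,.03))),key=lambda r:r.fun)
    x,y,th=best.x; print(n,nm,np.round(best.x,3),round(best.fun,2))
    if nm=='jig':
        for dx in (-4,-47,49,-79): print('   ',np.round([x+dx*np.cos(th),y+dx*np.sin(th)],1))
E
```

```text
top jig [ 6.27854e+02 -6.66460e+01 -8.90000e-02] -83.75
    [623.9 -66.3]
    [581.  -62.5]
    [676.7 -71. ]
    [549.2 -59.7]
scene jig [ 5.12114e+02 -5.67150e+01 -6.10000e-02] -34.76
    [508.1 -56.5]
    [465.2 -53.9]
    [561.  -59.7]
    [433.3 -51.9]
top holder [ 4.94038e+02 -2.39913e+02  2.08000e-01] -73.48
top rack [4.63450e+02 3.06243e+02 1.05000e-01] -122.3
scene rack [4.83536e+02 3.07667e+02 9.20000e-02] -103.91
```

```bash
python3 - <<'E'
from fit import *
for n in ('top','scene'): grab(n,3)
for n,nm,q0,L,W,z,segs in (('top','jig',(511.6,-59,-.06),126,84,34,('front','left','right')),('scene','jig',(511.6,-59,-.06),126,84,34,('front','left')),
   ('top','rack',(459.9,303.7,.11),150,44,32,('front','back','left','right')),('scene','rack',(459.9,303.7,.11),150,44,32,('front','back','left','right'))):
    F=lambda q:score(q,n,L,W,z,segs)+ (max(0,abs(q[0]-q0[0])-6)**2+max(0,abs(q[1]-q0[1])-6)**2+1e4*max(0,abs(q[2]-q0[2])-.05)**2)
    rs=sorted((minimize(F,(q0[0]+a,q0[1]+b,q0[2]+c),method='Nelder-Mead') for a,b,c in itertools.product((-4,0,4),(-4,0,4),(-.03,0,.03))),key=lambda r:r.fun)
    for best in rs[:3]: print(n,nm,np.round(best.x,3),round(best.fun,2))
    x,y,th=rs[0].x
    if nm=='jig': print([list(np.round([x+dx*np.cos(th),y+dx*np.sin(th)],1)) for dx in (-4,-47,49,-79)])
for uv in ((283.9,199.4),(283.3,213.9)): print(w_at_z('top',*uv,34))
g=ims['top'][192:222,276:292]; print(np.round(g).astype(int))
E
```

```text
top jig [ 5.07532e+02 -5.64530e+01 -6.40000e-02] -68.38
top jig [ 5.07532e+02 -5.64530e+01 -6.40000e-02] -68.38
top jig [ 5.07532e+02 -5.64530e+01 -6.40000e-02] -68.38
[[np.float64(503.5), np.float64(-56.2)], [np.float64(460.6), np.float64(-53.5)], [np.float64(556.4), np.float64(-59.6)], [np.float64(428.7), np.float64(-51.4)]]
scene jig [ 5.12127e+02 -5.67050e+01 -6.10000e-02] -34.61
scene jig [ 5.12127e+02 -5.67050e+01 -6.10000e-02] -34.61
scene jig [ 5.12127e+02 -5.67050e+01 -6.10000e-02] -34.61
[[np.float64(508.1), np.float64(-56.5)], [np.float64(465.2), np.float64(-53.9)], [np.float64(561.0), np.float64(-59.7)], [np.float64(433.3), np.float64(-51.9)]]
top rack [4.63459e+02 3.06241e+02 1.05000e-01] -121.51
top rack [4.63459e+02 3.06241e+02 1.05000e-01] -121.51
top rack [4.63459e+02 3.06241e+02 1.05000e-01] -121.51
scene rack [4.60422e+02 3.05399e+02 9.80000e-02] -103.86
scene rack [4.60422e+02 3.05399e+02 9.80000e-02] -103.86
scene rack [4.60422e+02 3.05399e+02 9.80000e-02] -103.86
[514.35247311 -57.53849858  34.        ]
[469.07056943 -54.73252719  34.        ]
[[188 188 188 188 
[... 1292 characters left out ...]
 193 196 196 195 194 192 191]
 [195 195 195 194 191 185 179 178 182 188 193 195 195 194 192 191]
 [195 195 195 194 189 181 174 172 175 182 190 194 195 194 192 191]
 [195 195 196 194 189 183 177 174 175 180 188 193 195 194 192 190]
 [195 195 196 195 192 188 185 182 181 182 188 193 195 194 192 190]
 [194 195 195 195 193 192 190 188 186 187 190 193 194 193 191 189]
 [192 192 193 193 193 191 190 189 189 190 192 193 193 192 190 187]
 [183 183 184 184 184 184 183 184 184 186 188 188 188 187 185 182]
 [167 168 168 168 168 168 169 170 171 173 175 176 175 174 174 173]
 [159 159 158 157 157 157 157 157 159 161 162 162 161 161 161 160]
 [167 166 164 163 162 161 161 161 161 162 162 162 160 159 158 156]]
```

```bash
python3 -m handwheel '[[[0,-1.7,-3.5,0],[0,-1.7,-3.5,0],[0,-1.7,-3.5,0],[0,-1.7,-3.5,0],[0,-1.7,-3.5,0],[0,-1.7,-3.5,0],[0,-1.7,-3.5,0],[0,-1.7,-3.5,0]]]' 0.7; python3 -c "
from h import *
need([415,-100,200])"
```

```text
time: 3.27
tool_pos: [391.4, -276.6, 227.0]
tcp_rot: [1.944, 1.57, -0.87]
contact_force: [0.4, -1.3, -0.5]
grip_width: 64.4
t 3.27 tcp [ 391.4 -276.6  227. ] rot [ 1.944  1.57  -0.87 ] F [ 0.4 -1.3 -0.5] w 64.4
[[ 0.     0.322 -0.947]
 [-0.001 -0.947 -0.322]
 [-1.     0.001 -0.   ]]
tool shift cm [  2.69 -15.97  -7.91]
```

```bash
python3 -m handwheel '[[[0,-3.5,-1.5,0.115],[0,-3.5,-1.0,0.115],[0,-4,-0.4,0],[0,-4,-0.4,0],[0,-4,-0.4,0],[0,-4,-0.4,0],[0,-4,-0.4,0],[0,-4,-0.4,0]]]'; python3 -c "
from h import *
need([411,299.8,100])"
```

```text
time: 3.93
tool_pos: [395.7, 39.2, 227.0]
tcp_rot: [2.873, 1.57, -0.171]
contact_force: [1.1, 0.7, 1.1]
grip_width: 64.3
t 3.93 tcp [395.7  39.2 227. ] rot [ 2.873  1.57  -0.171] F [1.1 0.7 1.1] w 64.3
[[ 0.001  0.097 -0.995]
 [-0.    -0.995 -0.097]
 [-1.     0.    -0.001]]
tool shift cm [ 12.7  -25.79  -4.04]
```

```bash
python3 -m handwheel '[[[0,-3.6,-0.6,0],[0,-3.6,-0.6,0],[0,-3.6,-0.6,0],[0,-3.7,-0.6,0],[1,-3.7,-0.6,0],[2,-3.7,-0.5,0],[3,-3,-0.3,0],[3,-0.9,-0.2,0]]]'; python3 -m handwheel '[[[0,0,0,0],[0,0,0,0]]]'; python3 -c "
from h import *
need([411,299.8,80])"
```

```text
time: 4.6
tool_pos: [410.9, 300.9, 137.2]
tcp_rot: [-2.524, 1.567, 0.719]
contact_force: [-1.1, 0.4, -0.2]
grip_width: 64.0
time: 4.77
tool_pos: [409.7, 296.6, 136.6]
tcp_rot: [0.456, 1.567, -2.587]
contact_force: [-0.4, -1.1, 0.4]
grip_width: 64.5
t 4.77 tcp [409.7 296.6 136.6] rot [ 0.456  1.567 -2.587] F [-0.4 -1.1  0.4] w 64.5
[[-0.003  0.099 -0.995]
 [-0.002 -0.995 -0.099]
 [-1.     0.002  0.004]]
tool shift cm [ 5.66 -0.32 -0.18]
```

```bash
python3 -m handwheel '[[[2,-0.1,-0.1,0],[2,-0.1,-0.05,0],[1.5,-0.1,0,0],[0,0,0,0]]]'; python3 - <<'E'
from h import *
need([411,299.8,36])
p,d=cap('scene','s1.png')
cv2.imwrite('pics/s1c.png',cv2.resize(cv2.imread('pics/s1.png')[200:320,150:310],None,fx=5,fy=5,interpolation=cv2.INTER_CUBIC))
P=cloud('scene',d);hsv=cv2.cvtColor(p,cv2.COLOR_RGB2HSV)
print(np.round(proj('scene',bot.get_obs()['tool_pos']),1))
E
```

```text
time: 5.1
tool_pos: [411.8, 298.5, 82.3]
tcp_rot: [0.532, 1.569, -2.514]
contact_force: [-1.2, 0.0, 0.2]
grip_width: 64.0
t 5.1 tcp [411.8 298.5  82.3] rot [ 0.532  1.569 -2.514] F [-1.2  0.   0.2] w 64.0
[[-0.001  0.096 -0.995]
 [-0.001 -0.995 -0.096]
 [-1.     0.001  0.002]]
tool shift cm [ 4.63 -0.14  0.06]
[227.9 265.6]
```

View pics/s1c.png

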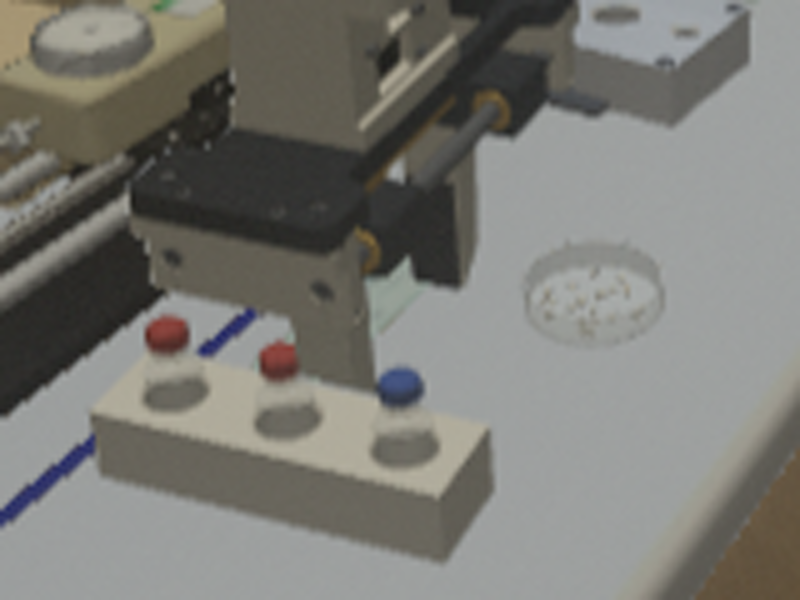

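```bash
python3 - <<'E'
from h import *
for P in ([411,299.8,58.5],[411,299.8,63],[414,299.8,63]): print(np.round(proj('scene',P),1),np.round(proj('top',P),1))
E
python3 -m handwheel '[[[1.6,-0.1,0.0,0],[1.6,0,0,0],[1.1,0,0,0],[0.3,0,0,0],[0,0,0,0]]]'; python3 -c "
from h import *
need([411,299.8,36])"
```

```text
[229.3 277.2] [165.4 234.1]
[229.1 275.2] [165. 234.]
[227.8 274.8] [165. 233.]
time: 5.57
tool_pos: [412.7, 300.7, 37.9]
tcp_rot: [-2.879, 1.569, 0.359]
contact_force: [0.2, 0.3, 0.5]
grip_width: 64.2
t 5.57 tcp [412.7 300.7  37.9] rot [-2.879  1.569  0.359] F [0.2 0.3 0.5] w 64.2
[[ 0.001  0.097 -0.995]
 [ 0.    -0.995 -0.097]
 [-1.    -0.    -0.001]]
tool shift cm [0.19 0.07 0.18]
```

```bash
python3 -m handwheel '[[[0.15,0.05,0.15,0],[0,0,0,0],[0,0,0,0]]]'; python3 -m handwheel '[[[0,0,0,0],[0,0,0,0],[0,0,0,0],[0,0,0,0],[0,0,0,0],[0,0,0,0]]]' 0; python3 -c "
from h import *
need([411,299.8,36])"
```

```text
time: 5.82
tool_pos: [410.9, 300.4, 36.1]
tcp_rot: [-2.817, 1.569, 0.422]
contact_force: [0.1, 0.2, -0.5]
grip_width: 64.3
time: 6.32
tool_pos: [410.3, 300.3, 35.1]
tcp_rot: [0.967, 1.571, -2.077]
contact_force: [-0.3, -0.3, 0.8]
grip_width: 28.7
t 6.32 tcp [410.3 300.3  35.1] rot [ 0.967  1.571 -2.077] F [-0.3 -0.3  0.8] w 28.7
[[-0.     0.098 -0.995]
 [-0.    -0.995 -0.098]
 [-1.     0.     0.   ]]
tool shift cm [-0.09  0.05 -0.06]
```

```bash
python3 -m handwheel '[[[0,0,0,0],[0,0,0,0],[0,0,0,0],[0,0,0,0],[-0.5,0,0,0],[-1,0,0,0],[-2,0,0,0],[-3,0,0,0]]]'; python3 -m handwheel '[[[-3,0,0,0],[-3,0,0,0]]]'; python3 - <<'E'
from h import *
need([507.8,-57,120])
cap('scene','s2.png')
cv2.imwrite('pics/s2c.png',cv2.resize(cv2.imread('pics/s2.png')[160:320,140:310],None,fx=3.5,fy=3.5,interpolation=cv2.INTER_CUBIC))
E
```

```text
time: 6.98
tool_pos: [409.1, 299.5, 99.8]
tcp_rot: [0.4, 1.566, -2.644]
contact_force: [0.3, -0.1, -0.2]
grip_width: 20.9
time: 7.15
tool_pos: [410.1, 300.2, 162.4]
tcp_rot: [-2.943, 1.57, 0.296]
contact_force: [1.1, 0.5, -1.0]
grip_width: 21.1
t 7.15 tcp [410.1 300.2 162.4] rot [-2.943  1.57   0.296] F [ 1.1  0.5 -1. ] w 21.1
[[ 0.     0.098 -0.995]
 [ 0.    -0.995 -0.098]
 [-1.    -0.    -0.   ]]
tool shift cm [ 4.23 36.5  -6.23]
```

View pics/s2c.png

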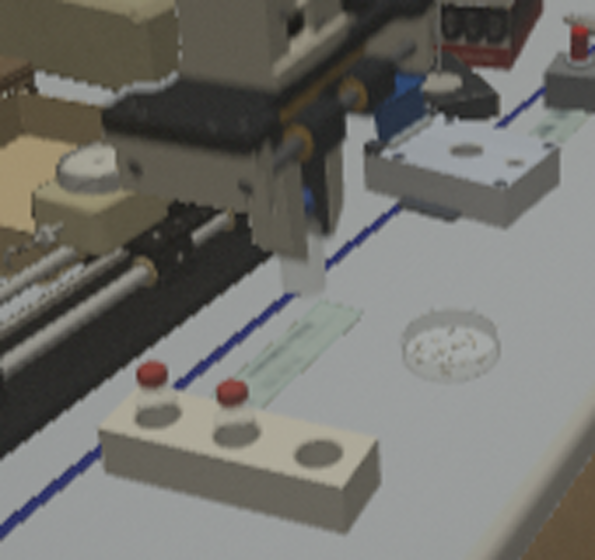

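```bash
python3 -m handwheel '[[[0,2.5,-0.4,0],[0,3.7,-0.6,0],[0,3.9,-0.7,0],[0,3.9,-0.7,0],[0,3.9,-0.7,0],[0,3.9,-0.7,0],[0,3.9,-0.7,0],[0,3.9,-0.7,0]]]'; python3 -m handwheel '[[[0,3.5,-0.5,0],[0,2.3,-0.5,0],[0,1,-0.2,0],[0,0,0,0.08],[0,0,0,0.08],[0,0,0,0]]]';  python3 -c "
from h import *
need([507.8,-57,100])"
```

```text
time: 7.87
tool_pos: [491.3, 8.8, 161.1]
tcp_rot: [2.877, 1.569, -0.166]
contact_force: [0.6, 0.7, -0.3]
grip_width: 21.0
time: 8.37
tool_pos: [509.5, -55.4, 160.6]
tcp_rot: [-2.571, 1.571, 0.506]
contact_force: [-0.5, 0.4, -0.2]
grip_width: 21.0
t 8.37 tcp [509.5 -55.4 160.6] rot [-2.571  1.571  0.506] F [-0.5  0.4 -0.2] w 21.0
[[ 0.    -0.065 -0.998]
 [ 0.    -0.998  0.065]
 [-1.    -0.    -0.   ]]
tool shift cm [6.06 0.17 0.16]
```

```bash
python3 -m handwheel '[[[2.2,0.1,0.1,0],[2.2,0.07,0.06,0],[2.2,0,0,0],[2.2,0,0,0],[0,0,0,0],[0,0,0,0]]]';  python3 - <<'E'
from h import *
need([507.8,-57,60])
cap('scene','s3.png')
cv2.imwrite('pics/s3c.png',cv2.resize(cv2.imread('pics/s3.png')[140:230,220:330],None,fx=6,fy=6,interpolation=cv2.INTER_CUBIC))
o=bot.get_obs()['tool_pos']
print('bottom at',np.round(proj('scene',np.array(o)-[0,0,25]),1),'tip',proj('scene',o))
E
```

```text
time: 8.87
tool_pos: [507.3, -56.6, 72.0]
tcp_rot: [-0.192, 1.569, 2.889]
contact_force: [0.6, -0.0, -0.0]
grip_width: 21.3
t 8.87 tcp [507.3 -56.6  72. ] rot [-0.192  1.569  2.889] F [ 0.6 -0.  -0. ] w 21.3
[[-0.002 -0.06  -0.998]
 [ 0.001 -0.998  0.06 ]
 [-1.    -0.     0.002]]
tool shift cm [ 1.2   0.04 -0.05]
bottom at [272.6 197.5] tip (np.float64(272.3928924866317), np.float64(188.91725560649027))
```

View pics/s3c.png

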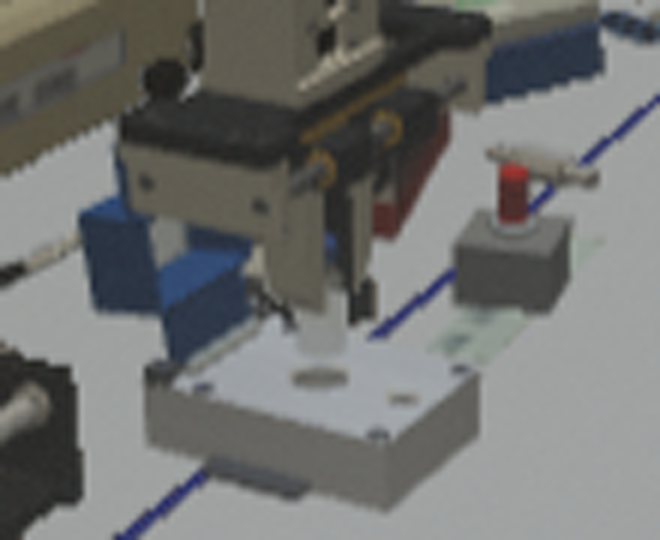

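```bash
python3 - <<'E'
from h import *
b=np.array([507.3,-56.6,47]); f=lambda p:np.array(proj('scene',p))
for d in ([0,0,0],[0,0,-13],[10,0,-13],[0,10,-13]): print(d,np.round(f(b+np.array(d)),2))
print('well model',f([507.8,-57,34]))
im=cv2.imread('pics/s3.png')[185:212,262:288]
print(cv2.cvtColor(im,cv2.COLOR_BGR2GRAY))
E
```

```text
[0, 0, 0] [272.88 197.94]
[0, 0, -13] [272.98 202.31]
[10, 0, -13] [269.69 201.61]
[0, 10, -13] [271.23 203.82]
well model [272.88197471 202.21753746]
[[122 125 105  92  93  92  92  93  93  90  90  88  77  83  73  52  50  93
  100 137 158 160 160 160 160 160]
 [ 81  93 109  91  93  92  92  92  92  92  90  89  90  91  86  58  51  91
   93  83 143 160 161 160 159 159]
 [ 64  74 116  90  93  92  93  93  91  91  91  91  99  91  84  55  53  94
   52  54  97 161 161 160 159 159]
 [ 61  63 109  98  88  89  91  91  93  93  89  92 111 115 105  90  51  87
   52  54  96 160 160 158 160 159]
 [ 87  55  60  97  96  82  86  86  88  91  90  91 117 138 136 131  52  52
   48  54  96 160 160 159 161 158]
 [105  63  71  57 100  71  91  83  81  83  89  93 118 137 139 144  51  53
   49  55  96 160 159 159 159 137]
 [ 75  71  81  53  51  52  90 114 105 100  92  95 120 138 138 142  51  51
   50  56  95 160 161 158 134  71]
 [ 89  63  85 117 113  51  64 140 134 130 119 116 129 139 138 142  52  51
   51  54  94 159 143 134  62  68]
 [122 104 137 164 160  87  70 128 139 140 139 141 141 139 138 140  52  73
  1
[... 1294 characters left out ...]
64 164 163
  164 164 164 164 159 153 150 151]
 [161 161 161 162 162 162 162 163 163 163 162 163 163 164 165 164 165 165
  165 165 165 164 155 126 112 108]
 [154 158 162 162 162 162 163 162 163 163 164 163 164 164 163 164 164 164
  164 164 165 165 160 140 143 136]
 [125 136 147 151 158 158 162 163 164 163 164 165 163 164 163 165 165 164
  164 165 164 165 166 165 166 165]
 [102 102 102 116 136 138 147 152 159 160 163 163 164 165 164 164 163 165
  165 165 165 164 166 166 165 166]
 [102 100 100 101 103 105 104 118 139 139 150 152 160 165 165 165 166 165
  165 165 158 160 166 165 165 159]
 [100 102 102 101 102 101 104 103 104 105 115 117 139 149 154 158 161 166
  165 147 129 130 147 165 154 133]]
```

```bash
python3 -m handwheel '[[[0.8,-0.05,0,0],[0.5,0,0,0],[0.5,0,0,0],[0,0,0,0]]]';  python3 -c "
from h import *
need([507.6,-56,60])"
```

```text
time: 9.25
tool_pos: [507.5, -56.7, 53.5]
tcp_rot: [-0.134, 1.57, 2.945]
contact_force: [1.4, 0.5, -1.1]
grip_width: 21.0
t 9.25 tcp [507.5 -56.7  53.5] rot [-0.134  1.57   2.945] F [ 1.4  0.5 -1.1] w 21.0
[[-0.001 -0.062 -0.998]
 [ 0.    -0.998  0.062]
 [-1.    -0.     0.001]]
tool shift cm [-0.65 -0.07 -0.  ]
```

```bash
python3 -m handwheel '[[[0.5,0,0,0],[0.5,0,0,0],[0.5,0,0,0],[0.2,0,0,0],[0,0,0,0],[0,0,0,0]]]';  python3 -c "
from h import *
need([507.6,-56,60])"
```

```text
time: 9.75
tool_pos: [507.9, -56.9, 37.0]
tcp_rot: [0.036, 1.57, 3.115]
contact_force: [0.4, 0.6, 0.5]
grip_width: 21.1
t 9.75 tcp [507.9 -56.9  37. ] rot [0.036 1.57  3.115] F [0.4 0.6 0.5] w 21.1
[[-0.    -0.062 -0.998]
 [ 0.    -0.998  0.062]
 [-1.     0.     0.   ]]
tool shift cm [-2.3  -0.08  0.03]
```

```bash
python3 -m handwheel '[[[0.1,0,0,0],[0.05,0,0,0],[0,0,0,0],[0,0,0,0]]]'; python3 -m handwheel '[[[0,0,0,0],[0,0,0,0],[0,0,0,0],[0,0,0,0],[0,0,0,0],[0,0,0,0]]]' 0.5; python3 -m handwheel '[[[-1,0,0,0],[-3,0,0,0],[-3,0,0,0],[-3,0,0,0],[-3,0,0,0],[0,0,0,0]]]'; python3 - <<'E'
from h import *
st()
cap('scene','s4.png')
cv2.imwrite('pics/s4c.png',cv2.resize(cv2.imread('pics/s4.png')[120:230,220:330],None,fx=5,fy=5,interpolation=cv2.INTER_CUBIC))
E
```

```text
time: 10.08
tool_pos: [508.0, -56.9, 35.7]
tcp_rot: [2.534, 1.571, -0.67]
contact_force: [0.4, 0.3, -0.2]
grip_width: 20.9
time: 10.58
tool_pos: [507.9, -56.9, 35.7]
tcp_rot: [2.148, 1.571, -1.056]
contact_force: [0.3, 0.4, 0.4]
grip_width: 45.9
time: 11.08
tool_pos: [511.0, -57.6, 172.3]
tcp_rot: [2.937, 1.559, -0.266]
contact_force: [0.7, -0.7, 0.1]
grip_width: 46.0
t 11.08 tcp [511.  -57.6 172.3] rot [ 2.937  1.559 -0.266] F [ 0.7 -0.7  0.1] w 46.0
[[ 0.011 -0.062 -0.998]
 [-0.003 -0.998  0.062]
 [-1.     0.002 -0.011]]
```

View pics/s4c.png

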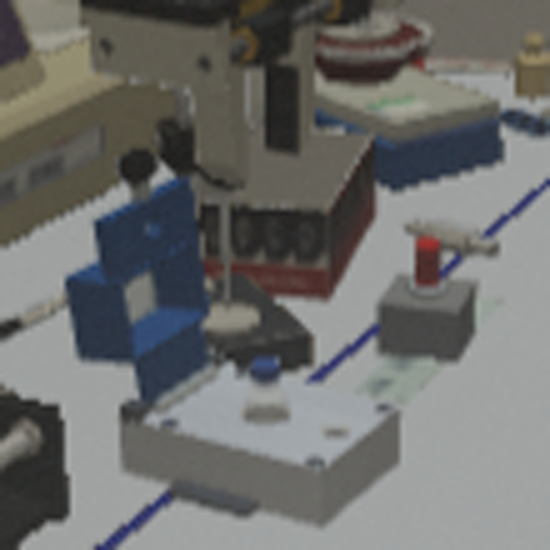

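```bash
python3 - <<'E'
from h import *
p=cv2.imread('pics/s4.png'); hsv=cv2.cvtColor(p,cv2.COLOR_BGR2HSV)
m=((hsv[...,0]>105)&(hsv[...,0]<130)&(hsv[...,1]>100))[185:200,265:282]
v,u=np.nonzero(m); print('cap',u.mean()+265,v.mean()+185,v.min()+185, 'pred',proj('scene',[507.8,-57,58.5]),proj('scene',[507.8,-57,63]))
g=cv2.cvtColor(p,cv2.COLOR_BGR2GRAY); print(g[146:162,240:256])
th=-0.062;c,s=np.cos(th),np.sin(th)
for lid in np.arange(1.62,1.9,.04):
    a=-128*np.cos(lid)+6*np.sin(lid); z=34+128*np.sin(lid)+6*np.cos(lid)
    P=[560.7+a*c,-60.3+a*s,z]; print(round(lid,2),np.round(P,1),np.round(proj('scene',P),1),np.round(proj('top',P),1))
E
```

```text
cap 272.77777777777777 192.55555555555554 192 pred (np.float64(272.68638608521877), np.float64(193.9331748507634)) (np.float64(272.6500198749129), np.float64(192.39284566999078))
[[ 71  81  81  82  81  82  81  82  81  80  78  72  39  47  46  41]
 [ 70  81  81  81  79  82  81  83  82  80  78  87  44  34  40  37]
 [ 72  81  81  78  80  81  82  80  81  81  71  76  52  32  38  39]
 [ 72  81  81  81  81  81  69  69  69  70  77  70  48  33  38  35]
 [ 76  81  80  80  75  68  43  39  38  41  69  64  41  35  33  36]
 [ 79  80  83  85  54  39  41  39  38  39  43  79  37  33  33  35]
 [ 80  82  81  82  35  35  35  39  36  35  42  87 107  40  35  32]
 [ 79  81  82  74  35  36  37  38  35  37  38  88 157 111  43  36]
 [ 80  80  83  87  36  35  36  36  36  36  59 130 159 157 111  49]
 [ 81  82  81  80  66  32  36  36  34  54 121 160 159 147 136  66]
 [ 81  80  80  87 124  86  46  46  63  80 153 147 137 101  69  65]
 [ 81  85 122 126 159 140  75  67  85  88 122 101  68  67  63  56]
 [ 78 126 161 159 159 157 105  82  85  83  87  65  64  54  49  51]
 [119 159 159 161 160 157 107  79  85  76  66  56  51  49  50  50]
 [160 159 159 159 146 135  85  70  66  60  50  49  48  50  51  50]
 [159 159 146 137 100  65  65  57  47  50  50  49  50  52  50  49]]
1.62 [573.  -61.1 161.5] [250.5 153. ] [286.  171.2]
1.66 [578.  -61.4 161. ] [248.9 153. ] [286.1 169.5]
1.7 [583.1 -61.7 160.2] [247.3 152.9] [286.1 167.8]
1.74 [588.1 -62.  159.2] [245.7 153. ] [286.2 166.1]
1.78 [593.1 -62.3 158. ] [244.2 153.1] [286.2 164.5]
1.82 [598.  -62.6 156.6] [242.7 153.3] [286.3 163. ]
1.86 [602.9 -62.9 155. ] [241.2 153.6] [286.3 161.4]
```

```bash
python3 - <<'E'
from h import *
for n in ('top','scene'):
    p,d=cap(n,n+'5.png');P=cloud(n,d)
    for x in range(540,680,20):
        row=[]
        for y in range(-230,-90,20):
            m=(P[...,0]>=x)&(P[...,0]<x+20)&(P[...,1]>=y)&(P[...,1]<y+20); row.append(int(np.max(P[m][:,2])) if m.any() else -1)
        print(n,x,row)
E
```

```text
top 540 [4, 4, 33, -1, -1, -1, -1]
top 560 [6, 33, 197, -1, -1, -1, -1]
top 580 [33, 33, 198, -1, -1, -1, -1]
top 600 [130, 139, 182, -1, -1, -1, -1]
top 620 [141, 228, 214, -1, -1, -1, -1]
top 640 [138, 140, 137, -1, -1, -1, -1]
top 660 [-1, 4, -1, 4, -1, -1, -1]
scene 540 [0, 2, 28, 30, 21, -1, 40]
scene 560 [0, 30, 177, 178, 32, 29, 143]
scene 580 [28, 30, 33, 118, 172, -1, 141]
scene 600 [29, 36, 130, 119, 170, -1, 83]
scene 620 [29, 139, 136, -1, -1, 1, 1]
scene 640 [-1, 137, 135, -1, 0, 1, 1]
scene 660 [-1, -1, -1, -1, -1, 0, 1]
```

View pics/top5.png

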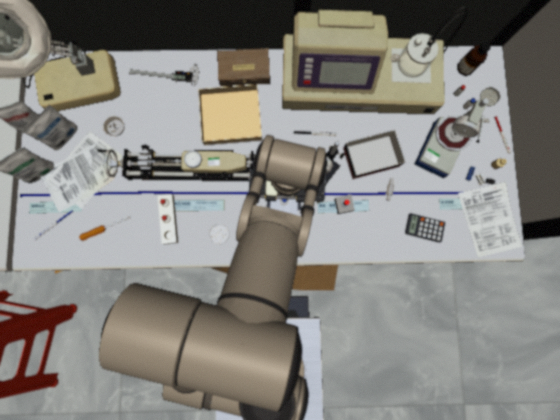

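```bash
python3 - <<'E'
from h import *
for x,y in ((590,-160),(600,-150),(610,-180),(570,-170)):
    print(x,y,[(z,tuple(np.round(proj('scene',[x,y,z]),0)),tuple(np.round(proj('top',[x,y,z]),0))) for z in (100,140,180,220)])
a=cv2.imread('pics/scene0.png')[100:200,225:305];b=cv2.imread('pics/top0.png')[135:200,270:360]
a=cv2.resize(a,(400,500),interpolation=cv2.INTER_CUBIC);b=cv2.resize(b,(400,289),interpolation=cv2.INTER_CUBIC)
cv2.imwrite('pics/st.png',np.hstack([a,cv2.copyMakeBorder(b,0,211,0,0,cv2.BORDER_CONSTANT)]))
E
```

```text
590 -160 [(100, (np.float64(264.0), np.float64(162.0)), (np.float64(319.0), np.float64(170.0))), (140, (np.float64(263.0), np.float64(149.0)), (np.float64(320.0), np.float64(167.0))), (180, (np.float64(263.0), np.float64(135.0)), (np.float64(322.0), np.float64(163.0))), (220, (np.float64(262.0), np.float64(121.0)), (np.float64(324.0), np.float64(159.0)))]
600 -150 [(100, (np.float64(259.0), np.float64(163.0)), (np.float64(315.0), np.float64(167.0))), (140, (np.float64(259.0), np.float64(149.0)), (np.float64(317.0), np.float64(163.0))), (180, (np.float64(258.0), np.float64(136.0)), (np.float64(318.0), np.float64(160.0))), (220, (np.float64(257.0), np.float64(122.0)), (np.float64(320.0), np.float64(156.0)))]
610 -180 [(100, (np.float64(261.0), np.float64(159.0)), (np.float64(325.0), np.float64(163.0))), (140, (np.float64(261.0), np.float64(146.0)), (np.float64(327.0), np.float64(160.0))), (180, (np.float64(260.0), np.float64(133.0)), (np.float64(329.0), np.float64(156.0))), (220, (np.float64(260.0), np.float64(119.0)), (np.float64(331.0), np.float64(152.0)))]
570 -170 [(100, (np.float64(272.0), np.float64(162.0)), (np.float64(322.0), np.float64(177.0))), (140, (np.float64(271.0), np.float64(149.0)), (np.float64(324.0), np.float64(173.0))), (180, (np.float64(271.0), np.float64(135.0)), (np.float64(326.0), np.float64(170.0))), (220, (np.float64(271.0), np.float64(121.0)), (np.float64(328.0), np.float64(166.0)))]
```

View pics/st.png

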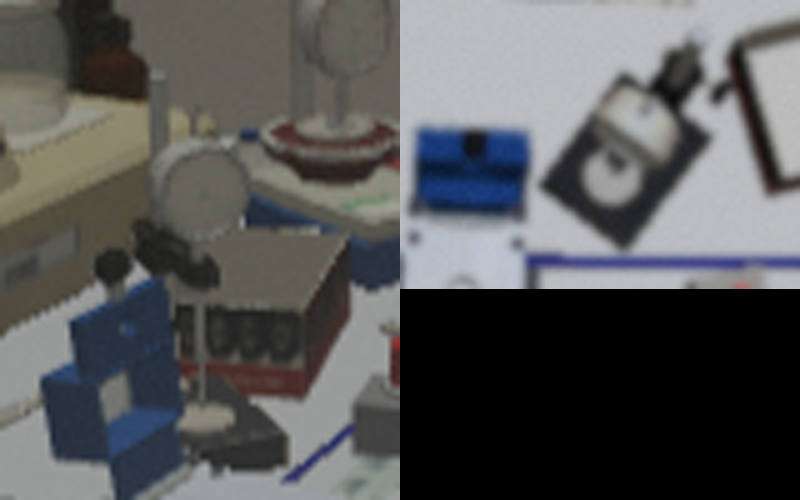

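```bash
python3 -m handwheel '[[[-2,0,0,0],[0,0,-2,0],[0,0.1,-3,0],[0,0.1,-2.1,0],[0,0,0,0],[0,0,0,0]]]'; python3 -c "
from h import *
need([584,-61.8,152])"
```

```text
time: 11.73
tool_pos: [578.2, -63.1, 183.5]
tcp_rot: [-0.146, 1.567, 2.934]
contact_force: [-0.7, -0.5, -0.2]
grip_width: 45.8
t 11.73 tcp [578.2 -63.1 183.5] rot [-0.146  1.567  2.934] F [-0.7 -0.5 -0.2] w 45.8
[[-0.004 -0.062 -0.998]
 [ 0.001 -0.998  0.062]
 [-1.    -0.001  0.004]]
tool shift cm [ 3.15 -0.17 -0.58]
```

```bash
python3 -m handwheel '[[[0,-0.15,-0.5,0],[0.8,0,0,0],[0.8,0,0,0],[0.8,0,0,0],[0.5,0,0,0],[0,0,0,0],[0,0,0,0]]]'; python3 - <<'E'
from h import *
need([584,-61.8,152])
cap('scene','s6.png')
cv2.imwrite('pics/s6c.png',cv2.resize(cv2.imread('pics/s6.png')[90:210,210:330],None,fx=5,fy=5,interpolation=cv2.INTER_CUBIC))
E
```

```text
time: 12.32
tool_pos: [583.4, -62.0, 156.2]
tcp_rot: [-0.078, 1.57, 3.002]
contact_force: [0.6, 0.4, -0.2]
grip_width: 45.8
t 12.32 tcp [583.4 -62.  156.2] rot [-0.078  1.57   3.002] F [ 0.6  0.4 -0.2] w 45.8
[[-0.001 -0.062 -0.998]
 [ 0.    -0.998  0.062]
 [-1.    -0.     0.001]]
tool shift cm [ 0.42 -0.03 -0.06]
```

View pics/s6c.png

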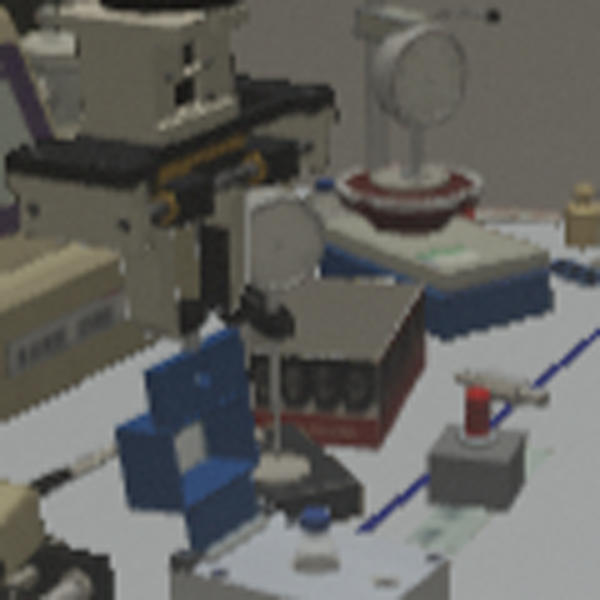

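```bash
python3 -m handwheel '[[[0.35,0,-0.05,0],[0,0,0,0],[0,0,0,0],[0,0,0,0],[0,0,0,0],[0,0,0,0],[0,0,0,0],[0,0,0,0]]]' 0; python3 -c "
from h import *
need([584,-61.8,152])"
```

```text
time: 13.03
tool_pos: [584.4, -62.0, 153.3]
tcp_rot: [-2.832, 1.57, 0.247]
contact_force: [0.0, 1.0, 1.5]
grip_width: 15.8
t 13.03 tcp [584.4 -62.  153.3] rot [-2.832  1.57   0.247] F [0.  1.  1.5] w 15.8
[[ 0.    -0.062 -0.998]
 [ 0.    -0.998  0.062]
 [-1.    -0.    -0.   ]]
tool shift cm [ 0.13 -0.01  0.04]
```

```bash
python3 - <<'E'
import numpy as np
th=np.concatenate([np.arange(1.71,0,-0.1),[0]])
r=128*np.cos(th)-6*np.sin(th);z=128*np.sin(th)+6*np.cos(th)
for i in range(len(th)-1): print(round(th[i+1],2),'x',round(-(z[i+1]-z[i])/10,2),'z',round((r[i+1]-r[i])/10,2))
E
```

```text
1.61 x -0.17 z 1.27
1.51 x -0.05 z 1.28
1.41 x 0.08 z 1.28
1.31 x 0.21 z 1.26
1.21 x 0.33 z 1.24
1.11 x 0.46 z 1.2
1.01 x 0.57 z 1.15
0.91 x 0.68 z 1.08
0.81 x 0.79 z 1.01
0.71 x 0.89 z 0.92
0.61 x 0.97 z 0.83
0.51 x 1.05 z 0.73
0.41 x 1.12 z 0.62
0.31 x 1.18 z 0.51
0.21 x 1.22 z 0.39
0.11 x 1.25 z 0.26
0.01 x 1.27 z 0.14
0.0 x 0.13 z 0.01
```

```bash
python3 -m handwheel '[[[-0.09,0,0.63,0],[-0.08,0,0.64,0],[-0.05,0,1.28,0],[0.08,0,1.28,0],[0,0,0,0],[0,0,0,0]]]'; python3 -c "
from h import *
th=1.41
need([584.4-36.5*1,-62+2.3,153.3+1.4])"
```

```text
time: 13.53
tool_pos: [545.2, -59.2, 154.7]
tcp_rot: [-0.575, 1.57, 2.504]
contact_force: [-1.0, 3.7, 0.9]
grip_width: 16.1
t 13.53 tcp [545.2 -59.2 154.7] rot [-0.575  1.57   2.504] F [-1.   3.7  0.9] w 16.1
[[-0.001 -0.062 -0.998]
 [ 0.001 -0.998  0.062]
 [-1.    -0.001  0.001]]
tool shift cm [ 0.    0.03 -0.27]
```

```bash
python3 -m handwheel '[[[0.21,0,1.26,0],[0.33,0,1.24,0],[0.46,0,1.2,0],[0.57,0,1.15,0],[0.68,0,1.08,0],[0.79,0,1.01,0],[0,0,0,0]]]'; python3 -c "
from h import *
st()"
```

```text
time: 14.12
tool_pos: [474.7, -54.3, 123.4]
tcp_rot: [-0.464, 1.567, 2.615]
contact_force: [-2.4, 6.3, 3.0]
grip_width: 15.4
t 14.12 tcp [474.7 -54.3 123.4] rot [-0.464  1.567  2.615] F [-2.4  6.3  3. ] w 15.4
[[-0.003 -0.062 -0.998]
 [ 0.002 -0.998  0.062]
 [-1.    -0.002  0.003]]
```

```bash
python3 -m handwheel '[[[0.89,0,0.92,0],[0.97,0,0.83,0],[1.05,0,0.73,0],[1.12,0,0.62,0],[0,0,0,0],[0,0,0,0]]]'; python3 -c "
from h import *
st()
cap('scene','s7.png')
cv2.imwrite('pics/s7c.png',cv2.resize(cv2.imread('pics/s7.png')[110:230,220:340],None,fx=5,fy=5,interpolation=cv2.INTER_CUBIC))"
```

```text
time: 14.62
tool_pos: [444.2, -52.1, 83.0]
tcp_rot: [-0.48, 1.566, 2.599]
contact_force: [-2.3, 9.8, -0.0]
grip_width: 15.7
t 14.62 tcp [444.2 -52.1  83. ] rot [-0.48   1.566  2.599] F [-2.3  9.8 -0. ] w 15.7
[[-0.004 -0.062 -0.998]
 [ 0.003 -0.998  0.062]
 [-1.    -0.002  0.005]]
```

View pics/s7c.png

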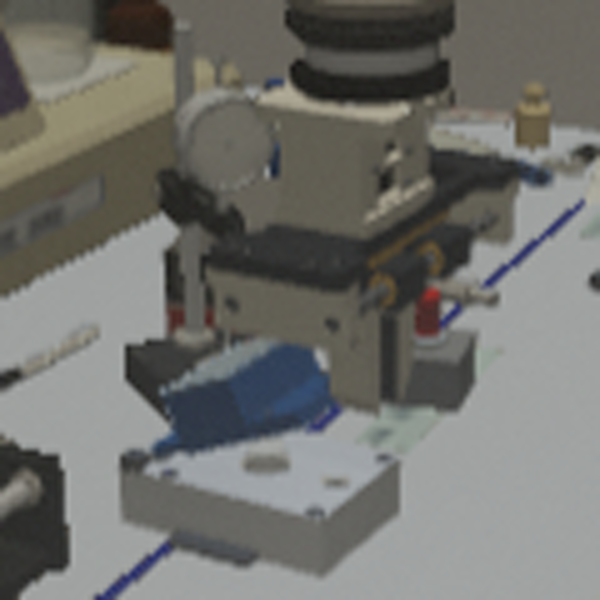

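```bash
python3 -m handwheel '[[[0.6,-0.1,0.26,0],[0.58,-0.1,0.25,0],[0,0,0,0]]]'; python3 -m handwheel '[[[0.61,0,0.2,0],[0.61,0,0.19,0],[0.62,0,0.13,0],[0.62,0,0.13,0],[0,0,0,0]]]';python3 -c "
from h import *
st()"
```

```text
time: 14.92
tool_pos: [439.4, -51.5, 71.2]
tcp_rot: [0.231, 1.567, -2.972]
contact_force: [-4.7, -1.6, 0.6]
grip_width: 15.5
time: 15.33
tool_pos: [433.1, -51.1, 46.5]
tcp_rot: [0.075, 1.567, -3.129]
contact_force: [-6.5, -2.3, 0.9]
grip_width: 15.4
t 15.33 tcp [433.1 -51.1  46.5] rot [ 0.075  1.567 -3.129] F [-6.5 -2.3  0.9] w 15.4
[[-0.004 -0.062 -0.998]
 [-0.    -0.998  0.062]
 [-1.     0.     0.004]]
```

```bash
python3 -m handwheel '[[[0.6,0,0.1,0],[0.6,0,0.08,0],[0.15,0,0.02,0],[0,0,0,0],[0,0,0,0]]]';python3 -c "
from h import *
st()"
```

```text
time: 15.75
tool_pos: [431.8, -51.0, 33.9]
tcp_rot: [0.173, 1.569, -3.031]
contact_force: [-4.8, -2.9, 1.0]
grip_width: 15.6
t 15.75 tcp [431.8 -51.   33.9] rot [ 0.173  1.569 -3.031] F [-4.8 -2.9  1. ] w 15.6
[[-0.002 -0.062 -0.998]
 [-0.    -0.998  0.062]
 [-1.     0.     0.002]]
```

Keep going down until there is an upward force showing the stop.

```bash
python3 -m handwheel '[[[0.1,0,0,0],[0.1,0,0,0],[0,0,0,0]]]';python3 -m handwheel '[[[0.1,0,0,0],[0,0,0,0],[0,0,0,0]]]'; python3 -c "
from h import *
st()
cap('scene','s8.png')
cv2.imwrite('pics/s8c.png',cv2.resize(cv2.imread('pics/s8.png')[110:230,220:340],None,fx=5,fy=5,interpolation=cv2.INTER_CUBIC))"
```

```text
time: 16.0
tool_pos: [431.7, -51.0, 32.0]
tcp_rot: [0.182, 1.569, -3.021]
contact_force: [-5.8, -2.7, 0.7]
grip_width: 15.7
time: 16.25
tool_pos: [431.6, -51.0, 31.0]
tcp_rot: [0.161, 1.568, -3.043]
contact_force: [-5.9, -3.2, 0.2]
grip_width: 15.4
t 16.25 tcp [431.6 -51.   31. ] rot [ 0.161  1.568 -3.043] F [-5.9 -3.2  0.2] w 15.4
[[-0.002 -0.062 -0.998]
 [-0.    -0.998  0.062]
 [-1.     0.     0.002]]
```

View pics/s8c.png

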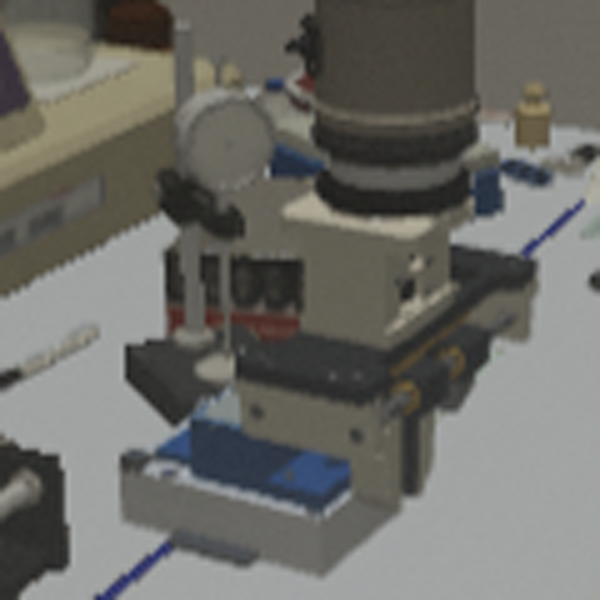

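```bash
for i in 1; do python3 -m handwheel '[[[0.1,0,0,0],[0,0,0,0]]]';python3 -m handwheel '[[[0.1,0,0.02,0],[0,0,0,0]]]';python3 -m handwheel '[[[0.1,0,0,0],[0,0,0,0]]]'; done
```

```text
time: 16.47
tool_pos: [431.6, -50.9, 30.0]
tcp_rot: [0.173, 1.568, -3.03]
contact_force: [-5.0, -3.2, 0.9]
grip_width: 15.4
time: 16.63
tool_pos: [431.6, -51.0, 29.7]
tcp_rot: [0.294, 1.569, -2.909]
contact_force: [-6.7, -3.0, 9.6]
grip_width: 15.6
time: 16.8
tool_pos: [431.7, -51.0, 29.4]
tcp_rot: [0.544, 1.569, -2.66]
contact_force: [-9.9, -1.1, 18.9]
grip_width: 15.3
```

```bash
python3 -m handwheel '[[[-0.1,0,0,0],[0,0,0,0]]]'; python3 -m handwheel '[[[0,0,0,0],[0,0,0,0],[0,0,0,0],[0,0,0,0],[0,0,0,0],[0,0,0,0]]]' 0.5; python3 -m handwheel '[[[-1,0,0,0],[-3,0,0,0],[-3,0,0,0],[-3,0,0,0],[-2,0,0,0],[0,0,0,0]]]'; python3 - <<'E'
from h import *
need([497.5,-244.3,120])
cap('scene','s9.png')
cv2.imwrite('pics/s9c.png',cv2.resize(cv2.imread('pics/s9.png')[110:230,220:340],None,fx=5,fy=5,interpolation=cv2.INTER_CUBIC))
E
```

```text
time: 16.97
tool_pos: [431.6, -51.0, 29.6]
tcp_rot: [0.387, 1.569, -2.816]
contact_force: [-7.1, -2.3, 8.8]
grip_width: 15.8
time: 17.47
tool_pos: [432.4, -50.6, 28.9]
tcp_rot: [2.623, 1.571, -0.581]
contact_force: [0.1, -0.2, -0.2]
grip_width: 45.4
time: 17.97
tool_pos: [434.6, -51.2, 152.8]
tcp_rot: [2.906, 1.563, -0.297]
contact_force: [2.1, -0.4, -0.1]
grip_width: 46.0
t 17.97 tcp [434.6 -51.2 152.8] rot [ 2.906  1.563 -0.297] F [ 2.1 -0.4 -0.1] w 46.0
[[ 0.008 -0.062 -0.998]
 [-0.002 -0.998  0.062]
 [-1.     0.002 -0.008]]
tool shift cm [ 3.38 18.87 -7.45]
```

View pics/s9c.png

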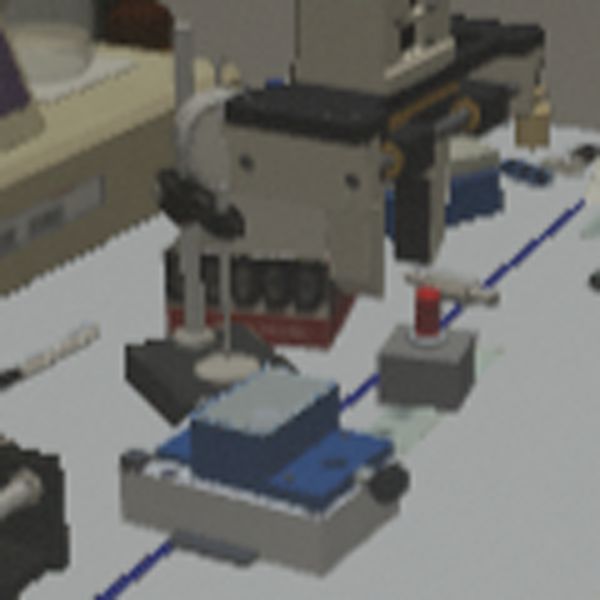

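```bash
python3 - <<'E'
from h import *
print('lid_hole model',np.round(proj('scene',[464.9,-54.4,45]),2),'tab model',np.round(proj('scene',[433,-52.4,40]),2))
for l in('lid_hole','lid_tab'):
    for r in bot.spot_point('scene',l)[:1]: print(l,r, w_at_z('scene',*r['point'],45 if 'hole' in l else 40))
g=cv2.cvtColor(cv2.imread('pics/s9.png'),cv2.COLOR_BGR2GRAY)
print(g[198:208,280:296]); print(g[200:213,290:305])
b=np.array([464.9,-54.4,45])
for d in ([10,0,0],[0,10,0]): print(np.round(proj('scene',b+d),2))
E
```

```text
lid_hole model [286.83 201.94] tab model [297.57 206.29]
lid_hole {'point': [288.7, 203.3], 'conf': 0.67} [456.97037527 -49.24192973  45.        ]
lid_tab {'point': [296.5, 208.9], 'conf': 0.64} [429.3321625  -37.77924533  40.        ]
[[ 55  55  57  60  70  76  76  76  77  77  77  77  76  75  77  76]
 [ 57  61  66  70  76  78  77  75  76  77  78  77  76  77  76  77]
 [ 60  69  77  77  77  77  75  76  76  77  78  75  77  75  74  70]
 [ 72  77  77  76  76  72  71  71  72  73  76  77  77  73  62  58]
 [ 75  75  77  75  71  62  64  60  62  70  76  77  80  63  58  59]
 [ 77  75  77  77  72  65  66  66  66  73  79  90 108  99  85  64]
 [ 77  78  78  75  75  76  77  77  77  73  76 108 134 136 105  61]
 [ 79  77  76  78  78  78  77  77  73  63  69 107 120 119  75  50]
 [ 78  78  76  77  78  77  76  73  64  56  67 104  94  71  50  51]
 [ 75  76  77  77  78  75  71  65  57  59  87 126 100  76  50  50]]
[[ 78  75  77  75  74  70  61  58  89 146 145 153 162 161 162]
 [ 76  77  77  73  62  58  58  85 112 149 158 162 163 162 162]
 [ 76  77  80  63  58  59  69 100 115 105 139 163 163 162 163]
 [ 79  90 108  99  85  64  71  72  55  62 107 148 162 163 161]
 [ 76 108 134 136 105  61  52  55  54  54  57  98 162 162 162]
 [ 69 107 120 119  75  50  53  55  52  52  53  73 162 161 163]
 [ 67 104  94  71  50  51  52  48  50  53  53  78 162 162 162]
 [ 87 126 100  76  50  50  52  54  52  52  55  93 162 162 163]
 [120 121  96  87  59  52  50  51  50  54  82 134 162 162 163]
 [124  99  99  97  79  54  52  52  53  73 133 163 163 162 162]
 [ 99  98  99  98  97  76  65  66  75  98 162 162 163 163 163]
 [ 98  99  98  99  97  97  90  88  96 103 163 163 163 163 163]
 [ 99  98  98  98  97  98  98  96  99 116 162 163 162 163 161]]
[283.41 201.22]
[285.15 203.47]
```

```bash
python3 -m handwheel '[[[0,2.4,-0.9,0],[0,3.7,-1.5,0],[0,3.7,-1.5,0],[0,3.7,-1.5,0],[0,3.3,-1.3,0],[0,1.8,-0.7,0],[0,0,0,0],[0,0,0,0]]]'; python3 - <<'E'
from h import *
need([497.5,-244.3,80])
E
```

```text
time: 18.78
tool_pos: [493.5, -241.1, 146.7]
tcp_rot: [-0.561, 1.567, 2.517]
contact_force: [-0.0, 0.9, 0.1]
grip_width: 46.1
t 18.78 tcp [ 493.5 -241.1  146.7] rot [-0.561  1.567  2.517] F [-0.   0.9  0.1] w 46.1
[[-0.003 -0.064 -0.998]
 [ 0.002 -0.998  0.064]
 [-1.    -0.002  0.003]]
tool shift cm [ 6.67  0.31 -0.44]
```

```bash
python3 -m handwheel '[[[2,0.15,-0.2,0],[2,0.15,-0.2,0],[2,0,0,0],[0.8,0,0,0],[0,0,0,0],[0,0,0,0]]]'; python3 - <<'E'
from h import *
need([497.5,-244.3,43])
print(proj('scene',bot.get_obs()['tool_pos']),proj('scene',[497.5,-244.3,67]),proj('scene',[497.5,-244.3,53]))
p,d=cap('scene','s10.png')
cv2.imwrite('pics/s10c.png',cv2.resize(cv2.imread('pics/s10.png')[120:210,260:350],None,fx=6.5,fy=6.5,interpolation=cv2.INTER_CUBIC))
hsv=cv2.cvtColor(p,cv2.COLOR_RGB2HSV);h=hsv[...,0].astype(int); m=((h<8)|(h>172))&(hsv[...,1]>130)&(hsv[...,2]>60); m=m[150:200,295:320]; v,u=np.nonzero(m); print('knob px',u.mean()+295,v.mean()+150,v.min()+150,v.max()+150)
E
```

```text
time: 19.28
tool_pos: [498.0, -243.1, 80.9]
tcp_rot: [-0.582, 1.569, 2.499]
contact_force: [0.0, -0.1, 1.0]
grip_width: 46.1
t 19.28 tcp [ 498.  -243.1   80.9] rot [-0.582  1.569  2.499] F [ 0.  -0.1  1. ] w 46.1
[[-0.001 -0.061 -0.998]
 [ 0.001 -0.998  0.061]
 [-1.    -0.001  0.001]]
tool shift cm [3.79 0.12 0.04]
(np.float64(304.41128621632555), np.float64(163.85884162685304)) (np.float64(304.6690837747021), np.float64(168.10115636521996)) (np.float64(304.6017951921592), np.float64(172.4382455805949))
knob px 305.44444444444446 168.66666666666666 168 170
```

View pics/s10c.png

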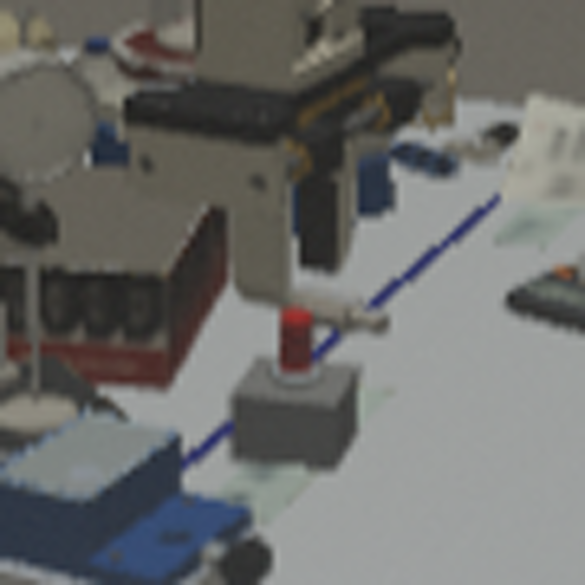

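```bash
python3 -m handwheel '[[[1.2,0.1,0.1,0],[1.2,0,0.02,0],[1.0,0,0,0],[0.3,0,0,0],[0,0,0,0],[0,0,0,0]]]'; python3 -m handwheel '[[[0,0,0,0],[0,0,0,0],[0,0,0,0],[0,0,0,0],[0,0,0,0],[0,0,0,0],[0,0,0,0],[0,0,0,0]]]' 0; python3 - <<'E'
from h import *
need([496.7,-244.3,43])
E
```

```text
time: 19.83
tool_pos: [497.4, -245.2, 44.5]
tcp_rot: [2.532, 1.57, -0.672]
contact_force: [0.1, -0.1, 0.7]
grip_width: 46.1
time: 20.5
tool_pos: [497.1, -245.1, 44.1]
tcp_rot: [2.337, 1.57, -0.867]
contact_force: [0.5, -0.5, 2.1]
grip_width: 15.1
t 20.5 tcp [ 497.1 -245.1   44.1] rot [ 2.337  1.57  -0.867] F [ 0.5 -0.5  2.1] w 15.1
[[ 0.    -0.062 -0.998]
 [-0.    -0.998  0.062]
 [-1.     0.    -0.   ]]
tool shift cm [ 0.11 -0.08  0.05]
```

```bash
python3 -m handwheel '[[[-0.5,0,0,0],[-1.5,0,0,0],[-2.5,0,0,0],[-3,0,0,0],[-2,0,0,0],[0,0,0,0],[0,0,0,0]]]'; python3 - <<'E'
from h import *
need([464.9,-54.4,100])
cap('scene','s11.png')
cv2.imwrite('pics/s11c.png',cv2.resize(cv2.imread('pics/s11.png')[120:210,260:350],None,fx=6.5,fy=6.5,interpolation=cv2.INTER_CUBIC))
E
```

```text
time: 21.08
tool_pos: [497.5, -245.3, 140.1]
tcp_rot: [2.586, 1.568, -0.617]
contact_force: [-0.1, -0.2, -0.6]
grip_width: 14.9
t 21.08 tcp [ 497.5 -245.3  140.1] rot [ 2.586  1.568 -0.617] F [-0.1 -0.2 -0.6] w 14.9
[[ 0.002 -0.062 -0.998]
 [-0.002 -0.998  0.062]
 [-1.     0.001 -0.002]]
tool shift cm [  3.97 -18.86   4.44]
```

View pics/s11c.png

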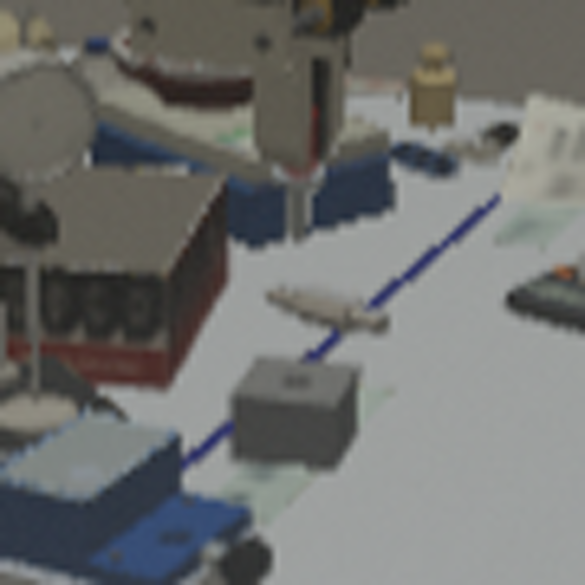

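```bash
python3 - <<'E'
from h import *
o=np.array([497.5,-245.3,140.1]);print(proj('scene',o-[0,0,38]),proj('scene',o-[0,0,20]),proj('scene',o+[10,0,-38]))
g=cv2.cvtColor(cv2.imread('pics/s11.png'),cv2.COLOR_BGR2GRAY); print(g[144:160,298:314])
E
python3 -m handwheel '[[[0,-2.5,0.6,0],[0,-3.7,0.9,0],[0,-3.7,0.9,0],[0,-3.7,0.9,0],[0,-3.2,0.7,0],[0,-2,0.4,0],[0,0,0,0],[0,0,0,0]]]'; python3 - <<'E'
from h import *
need([464.9,-54.4,100])
E
```

```text
(np.float64(304.97631217918854), np.float64(156.92069193801734)) (np.float64(305.06708822457415), np.float64(151.1288673072563)) (np.float64(301.89443319762546), np.float64(156.43797211074715))
[[118 120  83  82  76  76  76  77  83  75  61  69  84  82  78  80]
 [ 85  90  90  94 111  85  71  75  77  73  84 112  73  72  66  68]
 [ 88  87  87  94 135 111  86  75  79  82 109 131  61  62  56  55]
 [ 81  83  81  84 103 117 105  91  93  94 118 100  55  51  50  51]
 [ 70  68  64  62  74  70  87  91  92  91  96  76  51  51  51  53]
 [ 64  57  54  52  50  56  84  82  85 107  97  54  51  53  54  52]
 [ 50  48  51  50  51  57  93  80  84 115  50  52  52  50  52  51]
 [ 50  50  51  52  52  56  95  80  85 114  53  52  54  53  52  51]
 [ 49  49  54  51  50  55  94  81  84 114  52  52  51  54  52  51]
 [ 52  52  50  51  50  57  95  82  83 114  51  52  52  53  54  51]
 [ 51  52  52  52  53  58  95  82  83  95  53  52  57  69 112 113]
 [ 52  51  52  51  52  58 104  80  79  69 114 115 117 123 158 158]
 [ 52  51  52  52  53  73 132  88  98 123 158 157 158 158 158 159]
 [ 57  57  69 114 112 122 156 127 137 158 158 157 157 158 158 158]
 [115 116 124 157 158 157 158 158 157 158 157 158 158 158 158 158]
 [157 157 159 157 158 159 157 158 158 158 159 157 158 158 158 159]]
time: 21.8
tool_pos: [464.0, -53.7, 137.9]
tcp_rot: [-0.092, 1.568, 2.99]
contact_force: [0.4, -0.6, -1.3]
grip_width: 15.5
t 21.8 tcp [464.  -53.7 137.9] rot [-0.092  1.568  2.99 ] F [ 0.4 -0.6 -1.3] w 15.5
[[-0.002 -0.06  -0.998]
 [ 0.    -0.998  0.06 ]
 [-1.    -0.     0.002]]
tool shift cm [ 3.79  0.06 -0.1 ]
```

```bash
python3 -m handwheel '[[[1.5,0.03,-0.15,0],[1.5,0,-0.1,0],[1.4,0,0,0],[0.3,0,0,0],[0,0,0,0],[0,0,0,0]]]'; python3 - <<'E'
from h import *
need([466.5,-54,88])
p,d=cap('scene','s12.png')
cv2.imwrite('pics/s12c.png',cv2.resize(cv2.imread('pics/s12.png')[160:220,250:310],None,fx=9,fy=9,interpolation=cv2.INTER_CUBIC))
g=cv2.cvtColor(cv2.imread('pics/s12.png'),cv2.COLOR_BGR2GRAY); print(g[186:208,278:296])
o=np.array(bot.get_obs()['tool_pos']);print(proj('scene',o-[0,0,38]),proj('scene',o-[0,0,20]))
E
```

```text
time: 22.3
tool_pos: [467.4, -55.9, 91.9]
tcp_rot: [0.209, 1.57, -2.996]
contact_force: [0.3, -0.0, -0.6]
grip_width: 15.5
t 22.3 tcp [467.4 -55.9  91.9] rot [ 0.209  1.57  -2.996] F [ 0.3 -0.  -0.6] w 15.5
[[-0.    -0.063 -0.998]
 [-0.    -0.998  0.063]
 [-1.     0.     0.   ]]
tool shift cm [ 0.39 -0.18  0.1 ]
[[134 133 124 113 106  99  73  79  79  88  79  78 150 151 136  68  62  68]
 [135 133 134 133 130 128  88  83  75  90  92 108 132 110  59  67 115  94]
 [133 134 133 132 118 122 107 105  96 106 111 125 111  61  66 121 157 113]
 [134 134 134 132 113  79  93 108 110 110 107 101  77  71 123 161 160 113]
 [134 135 139 126 110  63  70  85  87  86  94  89  79 125 160 161 159 125]
 [135 134 126  88  60  51  55  79  84  86 103 119 130 161 161 161 161 148]
 [132 112  60  61  54  57  58  80  85  87 107 161 160 160 160 161 162 161]
 [102  60  54  53  53  54  56  80  85  87 109 161 162 162 161 161 161 158]
 [ 60  55  53  55  54  55  56  81  84  86 107 161 161 162 161 162 156 153]
 [ 54  54  55  54  55  55  55  79  84  86  99 144 145 154 155 155 147 142]
 [ 55  53  56  55  53  54  57  76  8
[... 293 characters left out ...]
  76  76  76  76  76  77  75  76  76  74  69]
 [ 57  61  69  74  75  76  75  72  73  71  71  74  77  77  76  72  63  56]
 [ 64  72  77  75  78  76  69  61  62  60  60  69  76  78  80  62  56  57]
 [ 78  76  77  77  77  73  70  64  67  66  66  73  75  89 108  98  83  62]
 [ 76  77  77  75  77  75  75  76  76  76  76  73  74 109 133 135 103  62]
 [ 73  77  75  77  77  76  77  78  76  77  71  61  69 106 118 120  76  50]
 [ 71  77  75  76  75  76  77  78  78  73  62  58  65 103  93  71  53  50]
 [ 71  72  75  75  77  77  77  76  71  63  59  59  88 125 100  75  50  50]]
(np.float64(286.07782210157177), np.float64(198.32335245986988)) (np.float64(286.0336934570645), np.float64(192.07132350033228))
```

View pics/s12c.png

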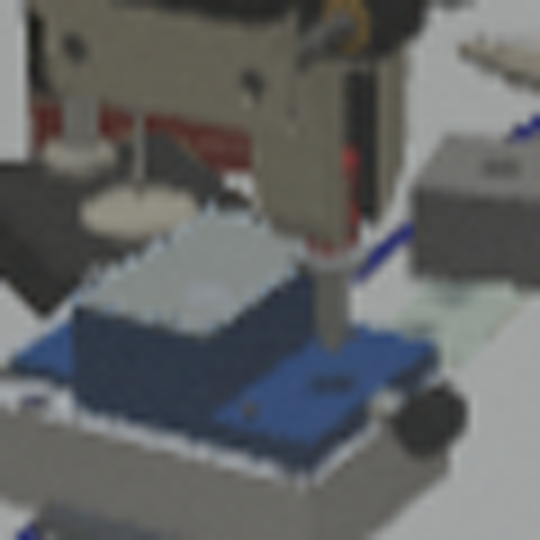

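```bash
python3 -m handwheel '[[[0.2,-0.23,0.12,0],[0.2,0,0,0],[0,0,0,0],[0,0,0,0]]]'; python3 - <<'E'
from h import *
need([466.0,-53.5,83])
p,d=cap('scene','s13.png')
g=cv2.cvtColor(cv2.imread('pics/s13.png'),cv2.COLOR_BGR2GRAY); print(g[194:208,278:296])
E
```

```text
time: 22.68
tool_pos: [466.3, -52.7, 88.1]
tcp_rot: [2.644, 1.57, -0.56]
contact_force: [0.3, 0.4, -0.8]
grip_width: 15.6
t 22.68 tcp [466.3 -52.7  88.1] rot [ 2.644  1.57  -0.56 ] F [ 0.3  0.4 -0.8] w 15.6
[[ 0.    -0.062 -0.998]
 [-0.    -0.998  0.062]
 [-1.     0.    -0.   ]]
tool shift cm [0.51 0.08 0.02]
[[ 57  56  54  54  53  55  56  82  84  85 107 162 161 161 162 161 156 153]
 [ 55  55  54  53  54  54  58  82  85  86  99 144 145 155 155 153 146 142]
 [ 56  55  55  55  54  53  58  80  84  83  78  88  94 123 124 129 127 124]
 [ 53  53  54  56  55  55  63  81  84  85  76  72  75  76  75  77  91 107]
 [ 56  55  53  54  57  58  69  83  86  84  77  78  75  75  77  76  75  77]
 [ 55  53  54  58  66  70  76  77  83  82  75  75  75  76  76  76  76  75]
 [ 57  55  59  69  75  75  77  74  80  80  72  75  76  75  77  74  72  71]
 [ 56  61  70  75  75  75  76  72  73  72  70  74  77  76  77  72  62  54]
 [ 63  71  75  77  76  76  71  62  63  60  61  71  77  78  79  62  56  56]
 [ 75  76  76  77  77  75  71  65  65  65  67  73  76  88 109  98  83  61]
 [ 78  76  78  77  74  78  77  77  75  76  77  72  73 107 133 136 105  61]
 [ 74  77  75  77  76  78  76  77  76  76  74  62  69 107 119 117  73  52]
 [ 71  77  77  76  77  78  77  76  77  72  60  58  65 102  94  73  51  51]
 [ 72  72  75  74  78  77  77  75  70  64  55  59  87 125 100  74  51  49]]
```

Descend slowly, watching force (tip now about z=50, mouth at 45).

```bash
python3 -m handwheel '[[[0.3,0.05,0,0],[0.3,0,0,0],[0,0,0,0]]]'; python3 -m handwheel '[[[0.3,0,0,0],[0,0,0,0]]]'
```

```text
time: 22.98
tool_pos: [465.8, -53.2, 81.3]
tcp_rot: [-0.129, 1.57, 2.951]
contact_force: [1.1, -0.3, 1.0]
grip_width: 15.2
time: 23.15
tool_pos: [465.9, -53.2, 78.4]
tcp_rot: [-0.071, 1.57, 3.008]
contact_force: [-0.1, 0.9, -0.1]
grip_width: 15.0
```

```bash
python3 -m handwheel '[[[0.3,0,0,0],[0.3,0,0,0],[0,0,0,0]]]'; python3 -m handwheel '[[[0.3,0,0,0],[0.3,0,0,0],[0,0,0,0]]]'; python3 -m handwheel '[[[0.3,0,0,0],[0.3,0,0,0],[0,0,0,0]]]'
```

```text
time: 23.4
tool_pos: [465.8, -53.2, 72.3]
tcp_rot: [-0.153, 1.57, 2.927]
contact_force: [-0.6, 0.1, -0.4]
grip_width: 15.2
time: 23.65
tool_pos: [465.8, -53.2, 66.4]
tcp_rot: [-0.124, 1.57, 2.955]
contact_force: [-0.5, 0.1, -0.7]
grip_width: 14.9
time: 23.9
tool_pos: [465.8, -53.2, 60.4]
tcp_rot: [-0.118, 1.57, 2.962]
contact_force: [-0.5, -0.1, -0.5]
grip_width: 15.4
```

```bash
python3 -m handwheel '[[[0.2,0,0,0],[0.2,0,0,0],[0,0,0,0],[0,0,0,0]]]'; python3 -m handwheel '[[[0.1,0,0,0],[0,0,0,0],[0,0,0,0]]]'
```

```text
time: 24.23
tool_pos: [466.1, -53.2, 56.9]
tcp_rot: [0.339, 1.571, -2.864]
contact_force: [0.1, -0.1, -0.1]
grip_width: 15.2
time: 24.48
tool_pos: [466.2, -53.2, 55.9]
tcp_rot: [1.3, 1.571, -1.903]
contact_force: [-0.9, -0.0, -0.5]
grip_width: 15.1
```

```bash
python3 -m handwheel '[[[0.1,0,0,0],[0,0,0,0],[0,0,0,0]]]'; python3 -m handwheel '[[[0.05,0,0,0],[0,0,0,0],[0,0,0,0]]]'; python3 -m handwheel '[[[0.05,0,0,0],[0,0,0,0],[0,0,0,0]]]'
```

```text
time: 24.73
tool_pos: [466.3, -53.3, 55.1]
tcp_rot: [2.747, 1.57, -0.457]
contact_force: [0.1, 1.2, 0.8]
grip_width: 15.4
time: 24.98
tool_pos: [466.4, -53.3, 54.9]
tcp_rot: [2.777, 1.57, -0.426]
contact_force: [-1.9, -0.8, 5.9]
grip_width: 15.3
time: 25.23
tool_pos: [466.4, -53.3, 54.9]
tcp_rot: [2.779, 1.57, -0.425]
contact_force: [-2.6, 0.5, 11.3]
grip_width: 15.2
```

```bash
python3 -m handwheel '[[[0.01,0,0,0],[0,0,0,0],[0,0,0,0],[0,0,0,0],[0,0,0,0],[0,0,0,0],[0,0,0,0],[0,0,0,0]]]'; python3 - <<'E'
from h import *
cap('scene','s14.png'); F=[]
for _ in range(4): cap('top'); F.append(np.round(bot.get_obs()['contact_force'],1))
print(F); st()
cv2.imwrite('pics/s14c.png',cv2.resize(cv2.imread('pics/s14.png')[140:230,230:320],None,fx=6.5,fy=6.5,interpolation=cv2.INTER_CUBIC))
E
```

```text
time: 25.9
tool_pos: [466.4, -53.3, 54.9]
tcp_rot: [2.796, 1.57, -0.408]
contact_force: [-2.2, 0.4, 11.1]
grip_width: 15.2
[array([-2.8,  1.1, 11.7]), array([-2.8,  0.6, 12.4]), array([-3.2,  0.2, 12. ]), array([-2.3,  1.2, 11.5])]
t 26.15 tcp [466.4 -53.3  54.8] rot [ 2.804  1.57  -0.4  ] F [-2.3  1.2 11.5] w 15.2
[[ 0.001 -0.062 -0.998]
 [-0.    -0.998  0.062]
 [-1.     0.    -0.001]]
```

View pics/s14c.png

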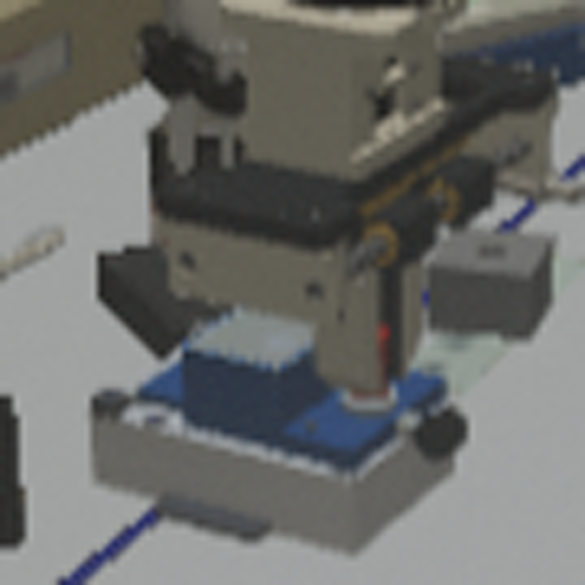

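View pics/s14.png

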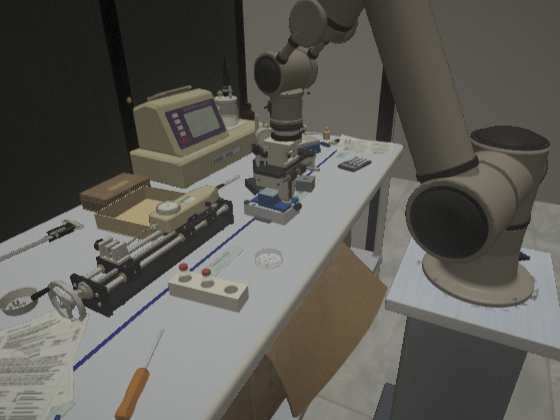

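```bash
python3 -c "
from plant import bot
print(bot.close_job())"
```

```text
the job is handed in; nothing more can be done
None
```

I completed the whole job and handed it in at about 26 s of the 72 s allowed. `close_job()` gives no verdict, so I don't know the official result.

- **Vial:** I took the blue-capped vial out of the rack, lowered it into the jig well without resistance, and let go of it. In the picture afterwards the cap sat within about 1 pixel of its predicted seated position.
- **Upper half:** I swung it down by the tab until it met a hard stop at the expected height, with about 19 N upward on the tool. It stayed shut in the pictures after I let go.
- **Pin:** It went down with no resistance, and the collar met the upper half with the tool at z = 55 mm, as predicted. The last picture shows the collar flat on the upper half and the knob still in the fingers.
- **Final press:** The force held steady at 11–12.4 N over the last readings, with 2–3 N sideways. The gripper opening was 15.2 mm, on a knob listed as 16 mm.
- **Other items:** The last scene picture shows the red-capped vials and the petri dish in their places. The shaft was last seen undisturbed just after the pin was lifted, and the arm hid it in the last picture.

**Disagreements:** Hole positions read from image rows differed by up to about 1 pixel (some 5 mm) from the jig position I had worked out. I went with the worked-out position and the y position felt when gripping the tab. The side force at the tab rose to about 10 N during the swing, so I moved 2 mm sideways to relieve it.

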